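# Clear the soldering board for the charcoal block

### The arm

A 7-joint arm with a two-finger parallel gripper is mounted at the origin on a cart in front of the work surface, level with it; the furniture and walls round the work are solid. World frame = base frame: x ahead of the robot, y to its left, z up, the work surface at z = 0. Lengths are in m, angles in rad, forces in N, time in s.
With the tool pointing down it reaches from about 0.425 to 0.875 m from the base axis. Payload 8.4 kg.
Tool frame: the origin (TCP) lies midway between the tips of the shut fingers; the grasp point (between the pads) lies 19 mm behind it (env.hold_point_z is the distance from the TCP to the grasp point, in m); y points along the fingers, x is the direction in which the jaws open and shut, and the axes are right-handed (so a half turn about y gives the same grasp; the last joint's range is limited). The gripper opens to 87 mm and grips with 3 to 60 N. Pads are 19 mm wide; open, the fingers measure 117 mm over their backs; the gripper's body (75 mm by 190 mm) begins 51 mm behind the grasp point.
Start: joints at [-1.392, 0.333, 0.04, 1.465, -0.013, 1.343, -0.059], TCP at [0.178, 0.625, 0.223] pointing down, gripper open.
Joint ranges: [-2.58, 2.58], [-0.38, 2.09], [-1.3, 1.39], [0.25, 2.4], [-1.5, 4.64], [0.08, 2.09], [-2.65, 2.65]. Speed limits (rad/s): [2.22, 2.22, 2.79, 2.79, 3.14, 3.14, 3.14].

### API

Orientations are given as a 3x3 rotation matrix whose columns are the frame's x, y, z axes.
In Python, from cell import env gives the robot as it stands.
- The arm moves only by the tool move_arm, never from a script. Its argument "rows" is one flat list of numbers, 7 for each row, row after row: the shift along the tool's x, y, z in mm, then the turn, a rotation vector about the tool's x, y, z in degrees, then the closure, from -1 (fully open) to 1 (shut). In form: [dx, dy, dz, rx, ry, rz, grip, dx, dy, dz, rx, ry, rz, grip, ...]. A call has 1 to 5 rows; each row is the pose to reach, as a shift and turn from the pose commanded when the call began, along the tool's axes at that moment; what a row does not reach only later rows make up. A row lasts 1/12 s, in which the tool goes at most 41.7 mm and 7.16 degrees, less where a joint would pass 70% of its speed; a pose out of reach is approached as far as the arm can. A call with a gripper value outside its range is refused whole. The fingers move at their own pace and stop on an object; "grip_force" is the grip in N (left out, the last holds). Time passes only in rows, so rows that repeat a pose let the fingers close. It gives the time, the measured TCP pose, the force and the opening at its end, in the units of the state.
- env.state(): the state, without advancing time (a new reading comes with each control period).
- env.capture(name): name is "scene" or "top"; returns a dict with "image" (400x640x3 uint8, blue, green, red), "fx", "fy", "cx", "cy" (pixels), "extrinsics" (4x4, takes a point from camera to world coordinates). Camera axes: x right, y down, z forward; pixel columns grow to the right and rows downward; lengths in m; the calibration is good to about 2 mm. A picture is of the moment at which its call begins. There is no depth.
- env.hand_in(): hands the job in, once; it reports no verdict.
The state is a dict: "time_s": time; "q": joint angles; "joint_vel": joint speeds; "joint_efforts": joint torques, N m; "ee_pos": TCP position; "eef_rot": TCP orientation; "wrist_force": force on the tool from outside, world axes, zero at the start; "wrist_torque": the same for the moment, N m; "width": opening from 0.0 (shut) to 1.0 (fully open).
Only numpy, scipy, OpenCV 4.12 (cv2) and the standard library are available. Lean on these libraries where they do the work, as an engineer would, in place of code of your own. Each camera call takes 0.05 s, during which the arm holds its last target.

### The job

The wooden ring clamp is lying in the middle of the larger soldering board, where the charcoal block has to go. Pick the clamp up and lay it down on the bare bench, off the boards; then set the charcoal block down, without dropping it, the same way up as it stands now, in the middle of that board.

Things in the scene. Friction and masses are not known exactly. Their poses are not given: they have to be found in the camera images.
- clamp_middle (a point): Wooden ring clamp, a jeweller's hand tool: two brown wooden jaws with a band round them, 139 x 34 x 22 mm, about 70 g, loose, lying flat on the larger board near its middle. The point is the centre of the clamp, 11 mm above what it lies on; x runs along its length, y across it (34 mm at most), z up.
- charcoal_middle (a point): Charcoal block: an uneven black lump, about 51 (x) x 59 (y) x 35 (z) mm, 60 g, loose, standing on the bench in front of the boards. A round grey tin of about the same size (76 mm across, 32 mm high) stands about 150 mm to its left or right and stays where it is. The point is the centre of the block, 17.5 mm above what it stands on; z up.
- board_middle (a point): The larger of the two flat grey scorched soldering boards, fixed to the bench, 172 (x) x 232 (y) x 22 (z) mm; the ring clamp lies on it at the start. The point is the middle of its top face, 22 mm above the bench; z up. It is on the left or the right, its long side pointing roughly away from the robot.
- spare_middle (a point): The smaller soldering board on the other side, fixed, 152 x 202 x 15 mm, with a wooden-handled wire brush on it; not used. The point is the middle of its top face, 15 mm above the bench. Between the boards it is bare from y = -0.1 to 0.1, x = 0.55 to 0.70 m. Keep clear of the torch stand at the left (y = 0.5, x = 0.3 to 0.5 m, torch leaning on it) and the white jar (x 0.50, y 0.44, 94 mm high).
Not all that is in view belongs to the job. What is shaped like the part that bears charcoal_middle but turquoise is not meant. Leave any blue look-alike of the part that bears clamp_middle alone.

How it is judged:
On the way, in this order (a step that is already met when the one before it is completed fails the run):
1. the ring clamp is lifted off the larger board (height (world z) of clamp_middle above 0.05 m), for 0.1 s.
2. the ring clamp lies on the bench, while the charcoal block is still off the board (height (world z) of clamp_middle between 0 and 0.021 m and horizontal distance between charcoal_middle and board_middle above 0.08 m), for 0.2 s.
At the end, for the whole second after the job is handed in: The clamp lies on the bare bench: centre 0 to 21 mm up, length level within 10 degrees. The charcoal block stands on the larger board: centre within 25 mm of the board's middle horizontally and 34 to 46 mm above the bench, upright within 11 degrees. Both at rest (height (world z) of clamp_middle between 0 and 0.021 m and angle between clamp_middle's own x axis and vertical between 1.4 and 1.74 rad and horizontal distance between charcoal_middle and board_middle below 0.025 m and height (world z) of charcoal_middle between 0.034 and 0.046 m and angle between charcoal_middle's own z axis and vertical below 0.2 rad and linear speed of each of charcoal, ring_clamp below 0.02 m/s); the robot touches nothing.
It fails at once if the charcoal block is dropped (falls freely faster than 0.7 m/s, about 25 mm) (linear speed of charcoal above 0.7 m/s and contact force between the fingers and charcoal below 0.05 N).
It also fails if it takes over 61 s, if anything falls off the work surface, if the arm or the gripper's body presses on something with over 40 N, if the wrist force passes 120 N, or if a joint passes its speed limit or range.

## Working session

There is one attempt and no reset: what is moved stays moved. The work goes in short steps, Python scripts to look and compute and a tool call to move; the robot and the scene stay as the last step left them, time stands still between calls to the robot, and variables do not carry over. Pictures are saved under pics/ and viewed, and the job is handed in when it is done.

Besides the shell and the picture viewer there is one more tool, called after "Request:" by a JSON object that holds its "method" and its "body", one argument or row to a line. move_arm: Moves the arm, as the interface text tells. Its arguments: {"type":"object","properties":{"rows":{"type":"array"},"grip_force":{"type":"number"}},"required":["rows"]}

```bash
mkdir -p pics; ls; python3 - <<'E'
from cell import env
import cv2,numpy as np
s=env.state(); print(s)
print(env.hold_point_z)
for n in("scene","top"):
    c=env.capture(n); cv2.imwrite(f"pics/{n}0.png",c["image"]); print(n,c["fx"],c["fy"],c["cx"],c["cy"]); print(np.round(c["extrinsics"],4))
    np.savez(f"{n}0.npz",**c)
E
```

```text
pics
{'time_s': 0.0, 'q': array([-1.39222861,  0.33389796,  0.03987012,  1.46628301, -0.01338766,
        1.34332988, -0.05848827]), 'joint_vel': array([ 2.28970381e-05, -9.83561567e-04, -1.36746492e-03, -1.77728380e-03,
        1.25923865e-03,  1.76816360e-03, -1.56072735e-03]), 'joint_efforts': array([ 1.05306322e-04, -6.56356144e+01,  1.33534145e+00, -4.03799200e+01,
       -5.96879725e-02,  4.47654014e-02,  1.28384549e-04]), 'ee_pos': array([0.17813442, 0.62460823, 0.22166187]), 'eef_rot': array([[ 2.74208739e-01, -3.34317901e-04, -9.61670139e-01],
       [ 9.61668785e-01, -1.61824279e-03,  2.74208915e-01],
       [-1.64788871e-03, -9.99998635e-01, -1.22233223e-04]]), 'wrist_force': array([-0.17868884, -0.27052837,  0.44058334]), 'wrist_torque': array([-3.20009997e-05, -2.07689698e-02, -4.82990614e-03]), 'width': 0.9990780716983111}
0.0187
scene 457.38875811170453 457.38875811170453 324.8172246134497 202.3751768136042
[[ 0.5949 -0.4735  0.6495 -0.3044]
 [-0.8038 -0.3514  0.48   -0.6017]
 [ 0.001  -0.8076 -0.5897  0.7723]
 [ 0.      0.      0.      1.    ]]
top 383.8431787859057 383.8431787859057 322.70254258063625 194.54206909906125
[[ 0.0215 -0.985   0.1712  0.3251]
 [-0.9993 -0.0159  0.0342 -0.0227]
 [-0.0309 -0.1718 -0.9847  1.0903]
 [ 0.      0.      0.      1.    ]]
```

View pics.

View pics/scene0.png

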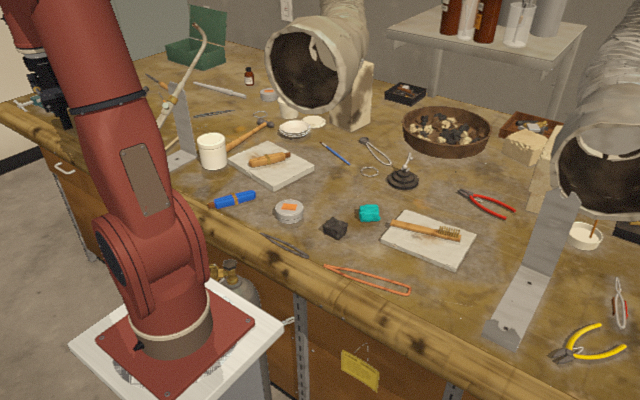

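View pics/top0.png

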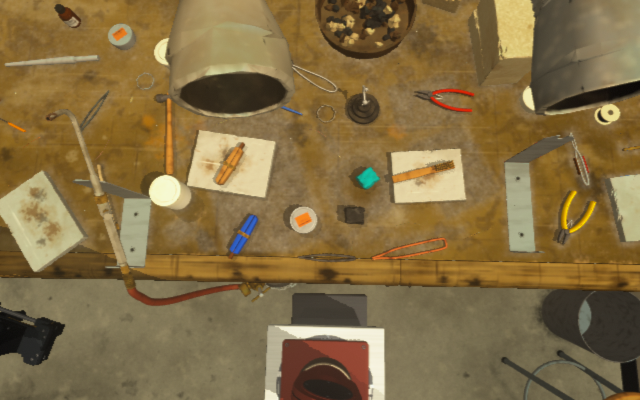

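```bash
cat > h.py <<'E'
import numpy as np,cv2
def ray(c,px,z):
    E=c["extrinsics"]; d=E[:3,:3]@np.array([(px[0]-c["cx"])/c["fx"],(px[1]-c["cy"])/c["fy"],1.]); o=E[:3,3]
    return o+d*(z-o[2])/d[2]
def proj(c,p):
    E=c["extrinsics"]; q=E[:3,:3].T@(np.asarray(p)-E[:3,3]); return np.array([c["fx"]*q[0]/q[2]+c["cx"],c["fy"]*q[1]/q[2]+c["cy"]])
def load(n): 
    d=np.load(n); return {k:d[k] for k in d.files}
E
python3 - <<'E'
from h import *
t=load("top0.npz"); s=load("scene0.npz")
a=cv2.resize(t["image"][120:260,170:480],None,fx=2.5,fy=2.5,interpolation=cv2.INTER_CUBIC)
cv2.imwrite("pics/c_top.png",a)
a=cv2.resize(s["image"][130:260,190:490],None,fx=2.6,fy=2.6,interpolation=cv2.INTER_CUBIC)
cv2.imwrite("pics/c_sc.png",a)
E
```

```text
(no output)
```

View pics/c_top.png

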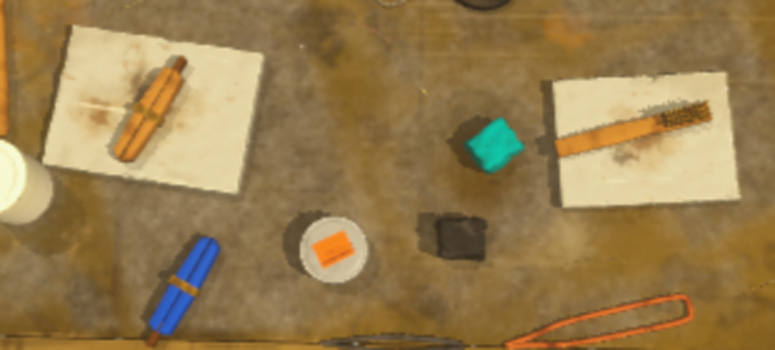

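View pics/c_sc.png

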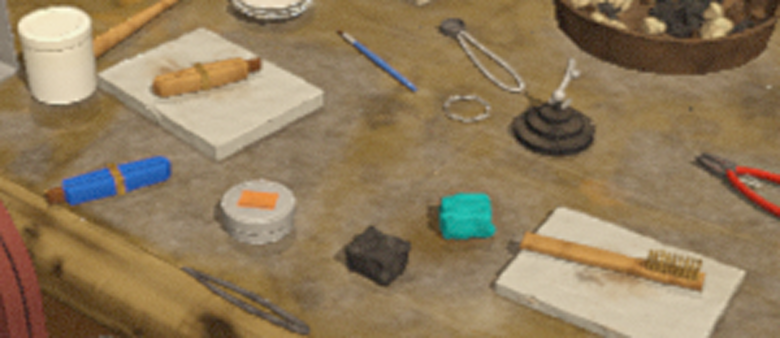

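```bash
python3 - <<'E'
from h import *
t=load("top0.npz"); s=load("scene0.npz")
def blob(mask,near,off=(0,0)):
    n,l,st,ce=cv2.connectedComponentsWithStats(mask.astype(np.uint8))
    i=min(range(1,n),key=lambda i: np.hypot(*(ce[i]-near))+ (1e3 if st[i,4]<60 else 0))
    return l==i,st[i],ce[i]
for nm,c,nb,nc,nk in(("top",t,(230,163),(230,163),(354,214)),("scene",s,(272,165),(270,159),(335,229))):
    im=c["image"]; hsv=cv2.cvtColor(im,cv2.COLOR_BGR2HSV); H,S,V=[hsv[...,i].astype(int) for i in range(3)]
    print(nm,"hsv board",hsv[nb[1]+ (20 if nm=="top" else 15),nb[0]+(10)],"clamp",hsv[nc[1],nc[0]],"bench",hsv[nb[1]+45,nb[0]+30],"coal",hsv[nk[1],nk[0]])
    # board
    m=((V>140)&(S<75)).astype(np.uint8)
    m=cv2.morphologyEx(m,cv2.MORPH_OPEN,np.ones((3,3)))
    b,st,ce=blob(m,nb)
    cn=max(cv2.findContours(b.astype(np.uint8),cv2.RETR_EXTERNAL,cv2.CHAIN_APPROX_NONE)[0],key=cv2.contourArea)
    hull=cv2.convexHull(cn); ap=cv2.approxPolyN(hull,4,approxCurve=None,epsilon_percentage=-1,ensure_convex=True)[0] if hasattr(cv2,"approxPolyN") else cv2.approxPolyDP(hull,6,True)[:,0]
    print("board px",ap.tolist(),st)
    P=np.array([ray(c,p,.022)[:2] for p in ap]); print(P.round(4).tolist(),"mean",P.mean(0),"sides",np.linalg.norm(P-np.roll(P,1,0),axis=1))
    # clamp
    m=((S>120)&(H<22)&(V>60)); 
    box=np.zeros_like(m); box[nc[1]-30:nc[1]+30,nc[0]-30:nc[0]+30]=1
    b,st,ce=blob(m&box,nc); print("clamp",ce,st)
    ys,xs=np.nonzero(b); W=np.array([ray(c,p,.022+.011)[:2] for p in zip(xs,ys)])
    r=cv2.minAreaRect((W*1000).astype(np.float32)); print(" rect",r, cv2.boxPoints(r).round().tolist(),"mean",W.mean(0))
    # coal
    box[:]=0; box[nk[1]-18:nk[1]+18,nk[0]-22:nk[0]+22]=1
    m=(V<72)&(S<110)&box
    b,st,ce=blob(m,nk); print("coal",ce,st)
    for z in(.0175,.035):
      ys,xs=np.nonzero(b); W=np.array([ray(c,p,z)[:2] for p in zip(xs,ys)])
      r=cv2.minAreaRect((W*1000).astype(np.float32)); print(z," rect",r,"mean",W.mean(0))
    o=im.copy(); o[b]=(0,0,255); cv2.imwrite(f"pics/dbg_{nm}.png",cv2.resize(o[nk[1]-30:nk[1]+30,nk[0]-40:nk[0]+40],None,fx=8,fy=8,interpolation=0))
E
```

```text
top hsv board [ 21  78 226] clamp [ 16 188 170] bench [ 19 108 139] coal [ 18 100  69]
board px [[217, 147], [212, 151], [197, 148], [214, 139]] [203 142  14   9  95]
[[0.6465, 0.3256], [0.6342, 0.3394], [0.6427, 0.3843], [0.6706, 0.3361]] mean [0.64849663 0.34637257] sides [0.02636456 0.01849007 0.04565263 0.05565889]
clamp [229.41176471 163.83600713] [215 142  30  43 561]
 rect ((596.8718872070312, 281.7430114746094), (57.35151672363281, 134.5550994873047), 78.07212829589844) [[525.0, 268.0], [657.0, 240.0], [669.0, 296.0], [537.0, 324.0]] mean [0.59380925 0.28267765]
coal [352.10084034 215.45378151] [346 207  18  16 119]
0.0175  rect ((456.1485900878906, -75.86382293701172), (42.2639045715332, 47.438255310058594), 0.6350547075271606) mean [ 0.45337979 -0.06925044]
0.035  rect ((454.0105895996094, -74.99664306640625), (41.57451248168945, 46.66444778442383), 0.6350638270378113) mean [ 0.45128701 -0.06849115]
scene hsv board [ 20  45 214] clamp [ 18 145 181] bench [ 18  43 161] coal [10 51 75]
board px [[345, 154], [275, 191], [202, 167], [194, 129]] [ 197  133  118   58 2833]
[[0.7758, 0.1151], [0.4813, 0.1573], [0.4444, 0.4268], [0.6007, 0.6471]] mean [0.57555031 0.33656358] sides [0.56011371 0.29753164 0.27199696 0.27015726]
clamp [268.06069364 159.0433526 ] [249 152  41  15 346]
 rect ((594.7177734375, 279.865234375), (64.19642639160156, 137.60263061523438), 54.83652114868164) [[520.0, 293.0], [632.0, 214.0], [669.0, 266.0], [557.0, 346.0]] mean [0.58983727 0.28123283]
coal [333.6125  231.81875] [323 225  24  15 160]
0.0175  rect ((437.2124938964844, -83.32347106933594), (53.51012420654297, 60.77070617675781), 32.62101745605469) mean [ 0.43736078 -0.08178807]
0.035  rect ((420.0180358886719, -95.34246826171875), (52.2695426940918, 59.36180114746094), 32.62099075317383) mean [ 0.42016288 -0.09384264]
```

```bash
python3 - <<'E'
from h import *
t=load("top0.npz"); s=load("scene0.npz")
im=t["image"]
a=cv2.resize(im[120:210,180:280],None,fx=8,fy=6.6,interpolation=cv2.INTER_CUBIC)
a=cv2.resize(im[122:207,180:280],None,fx=6,fy=6,interpolation=cv2.INTER_CUBIC); cv2.imwrite("pics/b.png",a)
a=cv2.resize(im[195:235,325:385],None,fx=12,fy=12,interpolation=cv2.INTER_CUBIC); cv2.imwrite("pics/k.png",a)
a=cv2.resize(s["image"][205:255,305:375],None,fx=11,fy=11,interpolation=cv2.INTER_CUBIC); cv2.imwrite("pics/ks.png",a)
a=cv2.resize(s["image"][130:200,215:325],None,fx=7,fy=7,interpolation=cv2.INTER_CUBIC); cv2.imwrite("pics/bs.png",a)
E
```

```text
(no output)
```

View pics/b.png

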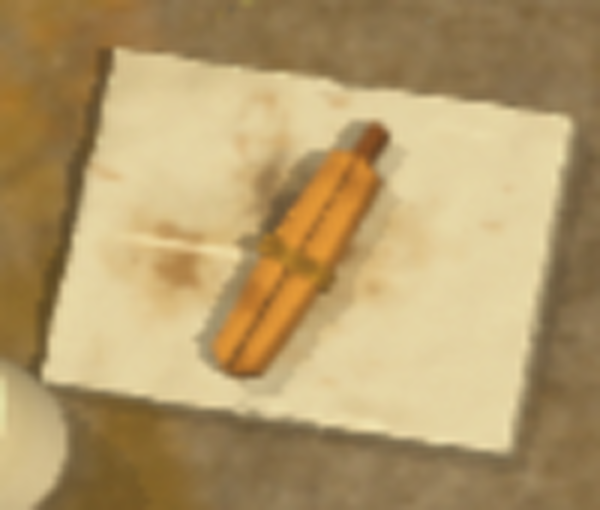

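View pics/k.png

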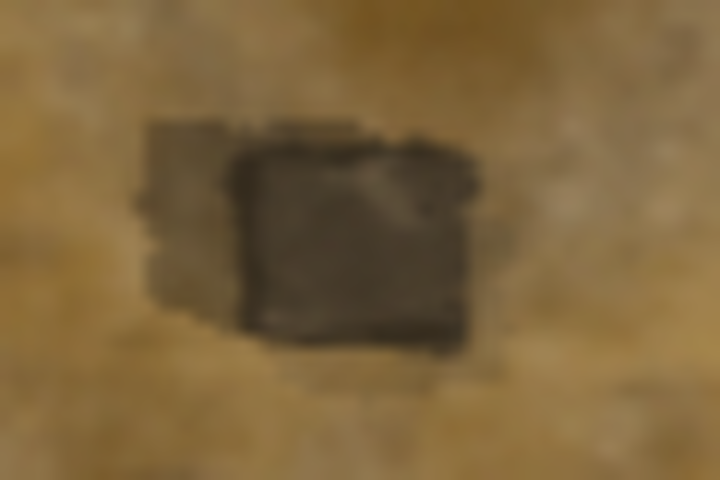

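View pics/ks.png

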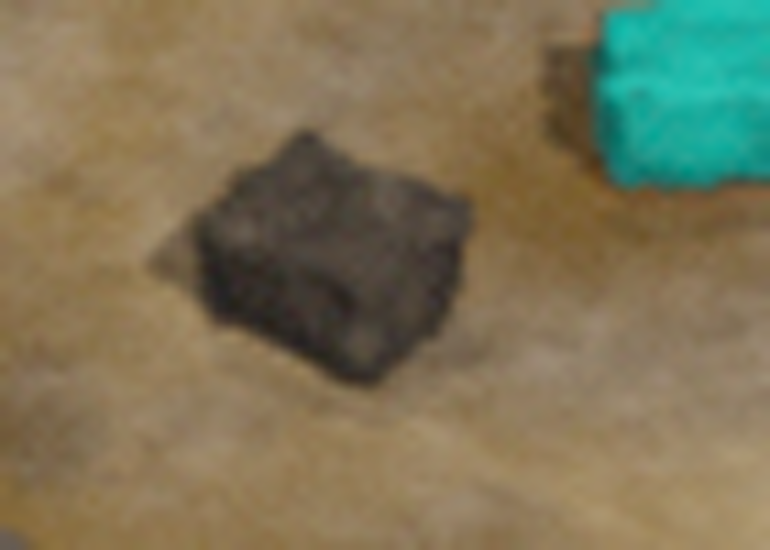

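View pics/bs.png

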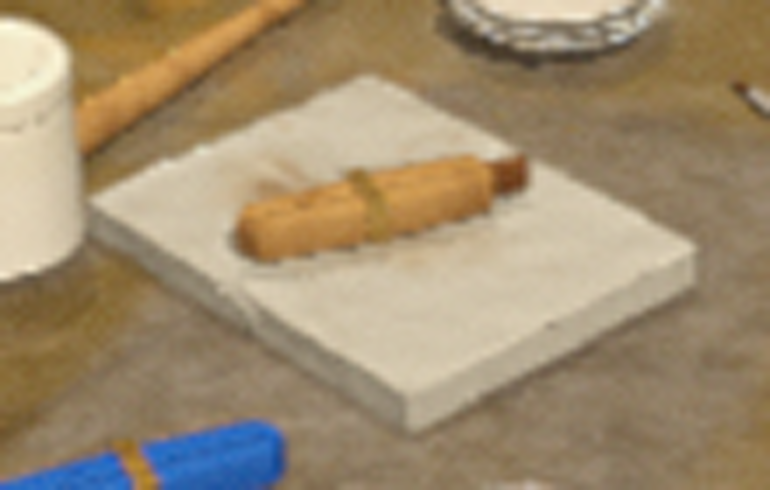

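```bash
python3 - <<'E'
from h import *
t=load("top0.npz"); s=load("scene0.npz")
def f(c,pts,sc,off,z):
    return np.array([ray(c,(p[0]/sc-.5+off[0]+.5/sc,p[1]/sc-.5+off[1]),z)[:2] for p in pts])
for n,P in(("board top",f(t,[(111,47),(575,117),(512,453),(42,382)],6,(180,122),.022)),("board scene",f(s,[(370,75),(695,248),(408,395),(90,205)],7,(215,130),.022))):
    e=P[1]-P[0]; print(n,P.round(4).tolist(),P.mean(0).round(4),np.linalg.norm(P-np.roll(P,1,0),axis=1).round(4),np.degrees(np.arctan2(e[1],e[0])))
print("clamp ends top",f(t,[(380,125),(230,375)],6,(180,122),.033),f(t,[(330,280),(262,240)],6,(180,122),.033))
print("clamp ends scene",f(s,[(527,165),(240,240)],7,(215,130),.033))
print("coal top z.03",f(t,[(238,148),(475,155),(465,348),(243,330)],12,(325,195),.03))
print("coal scene top z.035",f(s,[(308,132),(470,200),(205,215)],11,(305,205),.032))
print("coal scene bottom z0",f(s,[(212,312),(365,385),(440,330)],11,(305,205),.003))
for nm,px in (("turq",(368,178)),("tin",(303,219)),("tweezers",(330,257)),("bluecl",(243,235)),("duct",(230,115))): print(nm,ray(t,px,.02)[:2].round(3))
E
```

```text
board top [[0.6997, 0.3855], [0.6666, 0.1553], [0.5011, 0.1782], [0.5318, 0.4059]] [0.5998 0.2812] [0.1691 0.2326 0.1671 0.2297] -98.17638283753313
board scene [[0.6948, 0.3808], [0.6616, 0.155], [0.4971, 0.1796], [0.5265, 0.3998]] [0.595  0.2788] [0.1694 0.2283 0.1663 0.2221] -98.37077145379239
clamp ends top [[0.65800969 0.24751245]
 [0.534415   0.31184805]] [[0.58116552 0.26704918]
 [0.60031162 0.30095976]]
clamp ends scene [[0.65910364 0.2502923 ]
 [0.53271153 0.30970318]]
coal top z.03 [[ 0.47562033 -0.04704802]
 [ 0.47492216 -0.10189024]
 [ 0.43008094 -0.09973199]
 [ 0.43329546 -0.04869894]]
coal scene top z.035 [[ 0.47249223 -0.05298324]
 [ 0.47406741 -0.09878931]
 [ 0.43241494 -0.05207704]]
coal scene bottom z0 [[ 0.43282704 -0.05380237]
 [ 0.43284711 -0.09826735]
 [ 0.45965063 -0.10106917]]
turq [ 0.561 -0.113]
tin [0.441 0.068]
tweezers [ 0.337 -0.009]
bluecl [0.393 0.235]
duct [0.746 0.294]
```

```bash
python3 - <<'E'
from h import *
t=load("top0.npz"); s=load("scene0.npz")
def P(c):
    E=c["extrinsics"]; K=np.array([[c["fx"],0,c["cx"]],[0,c["fy"],c["cy"]],[0,0,1]]); return K@np.linalg.inv(E)[:3]
def tri(a,b):
    X=cv2.triangulatePoints(P(t),P(s),np.array(a,float),np.array(b,float))[:,0]; X=X[:3]/X[3]
    print(a,b,X.round(3),"err",np.abs(proj(t,X)-a).round(1))
tri((50,117),(190,27)); tri((68,113),(205,37)); tri((104,203),(178,90)); tri((80,140),(200,55)); tri((175,95),(268,75)); tri((292,83),(350,72))
for nm,c in(("t",t),("s",s)):
    pass
a=cv2.resize(s["image"][0:230,0:400],None,fx=2,fy=2); cv2.imwrite("pics/s2.png",a)
a=cv2.resize(t["image"][0:300,0:400],None,fx=2,fy=2); cv2.imwrite("pics/t2.png",a)
E
```

```text
(50, 117) (190, 27) [0.585 0.544 0.393] err [3.1 3.1]
(68, 113) (205, 37) [0.613 0.528 0.361] err [0.2 0.2]
(104, 203) (178, 90) [0.449 0.489 0.257] err [2.8 2.8]
(80, 140) (200, 55) [0.574 0.521 0.319] err [2.2 2.2]
(175, 95) (268, 75) [0.701 0.359 0.254] err [0.5 0.5]
(292, 83) (350, 72) [0.705 0.068 0.326] err [3.4 2.6]
```

View pics/s2.png

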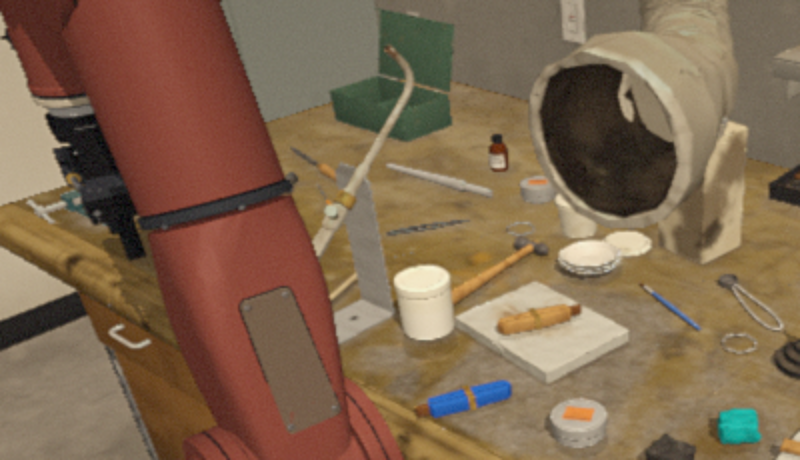

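View pics/t2.png

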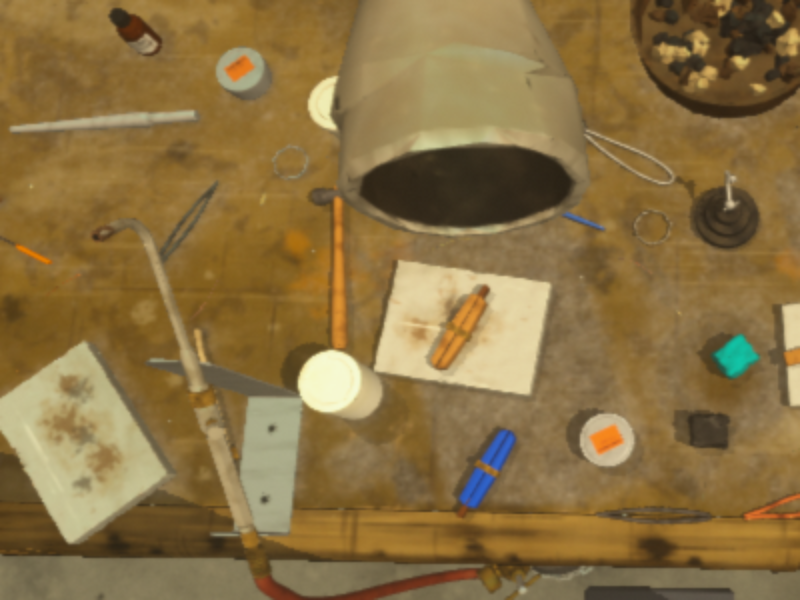

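```bash
python3 - <<'E'
from h import *
t=load("top0.npz"); s=load("scene0.npz")
def P(c):
    E=c["extrinsics"]; K=np.array([[c["fx"],0,c["cx"]],[0,c["fy"],c["cy"]],[0,0,1]]); return K@np.linalg.inv(E)[:3]
def tri(a,b):
    X=cv2.triangulatePoints(P(t),P(s),np.array(a,float),np.array(b,float))[:,0]; X=X[:3]/X[3]
    print(a,b,X.round(3),"err",np.abs(proj(t,X)-a).round(1))
tri((232,116),(310,109)); tri((235,66),(312,17)); tri((232,116),(325,109));tri((235,66),(320,17))
from scipy.spatial.transform import Rotation as R
st=env=None
E
```

```text
(232, 116) (310, 109) [0.7   0.222 0.177] err [8.6 7. ]
(235, 66) (312, 17) [0.665 0.158 0.464] err [1.  0.8]
(232, 116) (325, 109) [0.717 0.201 0.178] err [17.2 13.3]
(235, 66) (320, 17) [0.673 0.149 0.462] err [6.3 5. ]
```

```bash
cat >> h.py <<'E'
from scipy.spatial.transform import Rotation as Ro
def frame(az,tilt=0):
    # az: tool x azimuth deg; tilt: body leans (deg) about the jaw axis, positive = body toward robot side (-z_tool dir or +)
    a=np.radians(az); x=np.array([np.cos(a),np.sin(a),0]); y=np.array([0,0,-1.]); z=np.cross(x,y)
    R=np.column_stack([x,y,z]); return R@Ro.from_rotvec([np.radians(tilt),0,0]).as_matrix()
def rel(st,pos,az,tilt=0):
    R=st["eef_rot"]; d=R.T@(np.array(pos)-st["ee_pos"])*1000
    w=np.degrees(Ro.from_matrix(R.T@frame(az,tilt)).as_rotvec())
    print("t",round(st["time_s"],2),"at",st["ee_pos"].round(4),"x az",np.degrees(np.arctan2(R[1,0],R[0,0])).round(1),"ydir",R[:,1].round(3),"w",round(st["width"],3),"F",st["wrist_force"].round(1))
    print(" ->",pos,az,tilt,":",d.round(1),w.round(1)); return d,w
E
python3 - <<'E'
from h import *
from cell import env
s=env.state()
for p,a,ti in(((.178,.625,.42),74,0),((.33,.46,.42),68.5,0),((.48,.32,.3),63.5,0)): rel(s,p,a,ti)
print(frame(63.5,8).round(3))
E
```

```text
t 0.1 at [0.1781 0.6247 0.2218] x az 74.1 ydir [-0.    -0.001 -1.   ] w 0.997 F [-0.4 -0.5 -0.1]
 -> (0.178, 0.625, 0.42) 74 0 : [  -0.  -198.2    0.2] [ 0.   0.1 -0.1]
t 0.1 at [0.1781 0.6247 0.2218] x az 74.1 ydir [-0.    -0.001 -1.   ] w 0.997 F [-0.4 -0.5 -0.1]
 -> (0.33, 0.46, 0.42) 68.5 0 : [-117.  -198.  -191.2] [ 0.   5.6 -0.1]
t 0.1 at [0.1781 0.6247 0.2218] x az 74.1 ydir [-0.    -0.001 -1.   ] w 0.997 F [-0.4 -0.5 -0.1]
 -> (0.48, 0.32, 0.3) 63.5 0 : [-210.3  -77.9 -373.8] [ 0.  10.6 -0.1]
[[ 0.446 -0.125 -0.886]
 [ 0.895  0.062  0.442]
 [ 0.    -0.99   0.139]]
```

Request:
{"method": "move_arm", "body": {
  "rows": [0,-200,0,0,0,0,-1,0,-200,0,0,0,0,-1,0,-200,0,0,0,0,-1,0,-200,0,0,0,0,-1,0,-200,0,0,0,0,-1]
}}

```text
time_s: 0.52
ee_pos: [0.1783, 0.6248, 0.4258]
eef_rot: [[0.274, 0.0, -0.962], [0.962, 0.002, 0.274], [0.002, -1.0, 0.0]]
wrist_force: [-0.0, 1.0, 0.1]
width: 1.001
```

Request:
{"method": "move_arm", "body": {
  "rows": [-117,0,-191,0,5,0,-1,-117,0,-191,0,5,0,-1,-117,0,-191,0,5,0,-1,-117,0,-191,0,5,0,-1,-117,0,-191,0,5,0,-1]
}}

```text
time_s: 0.93
ee_pos: [0.3203, 0.4699, 0.4223]
eef_rot: [[0.357, -0.0, -0.934], [0.934, -0.0, 0.357], [-0.0, -1.0, 0.0]]
wrist_force: [1.0, -0.4, 0.1]
width: 0.996
```

```bash
python3 - <<'E'
from h import *
from cell import env
s=env.state()
for p,a,ti in(((.48,.34,.26),63.5,-8),((.573,.2915,.12),63.5,-8)): rel(s,p,a,ti)
E
```

```text
t 0.93 at [0.3203 0.4699 0.4223] x az 69.1 ydir [-0. -0. -1.] w 0.996 F [ 1.  -0.4  0.1]
 -> (0.48, 0.34, 0.26) 63.5 -8 : [ -64.2  162.3 -195.6] [-8.   5.6  0.4]
t 0.93 at [0.3203 0.4699 0.4223] x az 69.1 ydir [-0. -0. -1.] w 0.996 F [ 1.  -0.4  0.1]
 -> (0.573, 0.2915, 0.12) 63.5 -8 : [ -76.3  302.2 -299.8] [-8.   5.6  0.4]
```

Request:
{"method": "move_arm", "body": {
  "rows": [-60,80,-130,-4,3,0,-1,-60,160,-182,-8,5.6,0,-1,-60,160,-182,-8,5.6,0,-1,-60,160,-182,-8,5.6,0,-1,-60,160,-182,-8,5.6,0,-1]
}}

```text
time_s: 1.35
ee_pos: [0.4433, 0.3689, 0.2895]
eef_rot: [[0.445, 0.127, -0.886], [0.895, -0.056, 0.442], [0.007, -0.99, -0.139]]
wrist_force: [0.9, 1.3, -0.3]
width: 1.004
```

Request:
{"method": "move_arm", "body": {
  "rows": [0,0,0,0,0,0,-1,0,0,0,0,0,0,-1,0,0,0,0,0,0,-1]
}}

```text
time_s: 1.6
ee_pos: [0.4425, 0.3703, 0.2909]
eef_rot: [[0.446, 0.127, -0.886], [0.895, -0.056, 0.443], [0.007, -0.99, -0.139]]
wrist_force: [-0.2, -0.3, 0.6]
width: 1.002
```

```bash
python3 - <<'E'
from h import *
from cell import env
s=env.state()
for p,a,ti in(((.56,.30,.12),63.5,-8),((.573,.2915,.027),63.5,-8)): rel(s,p,a,ti)
c=env.capture("scene"); cv2.imwrite("pics/s1.png",c["image"])
c=env.capture("top"); cv2.imwrite("pics/t1.png",c["image"])
E
```

```text
t 1.6 at [0.4425 0.3703 0.2909] x az 63.5 ydir [ 0.127 -0.056 -0.99 ] w 1.002 F [-0.2 -0.3  0.6]
 -> (0.56, 0.3, 0.12) 63.5 -8 : [ -11.6  188.1 -111.5] [-0.  -0.1  0.4]
t 1.6 at [0.4425 0.3703 0.2909] x az 63.5 ydir [ 0.127 -0.056 -0.99 ] w 1.002 F [-0.2 -0.3  0.6]
 -> (0.573, 0.2915, 0.027) 63.5 -8 : [ -14.   282.4 -113.9] [-0.  -0.1  0.4]
```

View pics/s1.png

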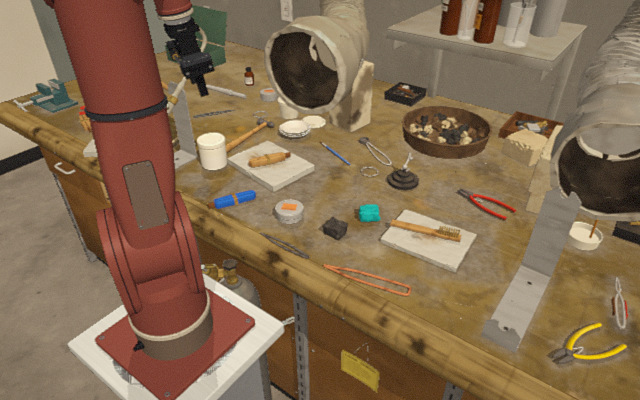

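View pics/t1.png

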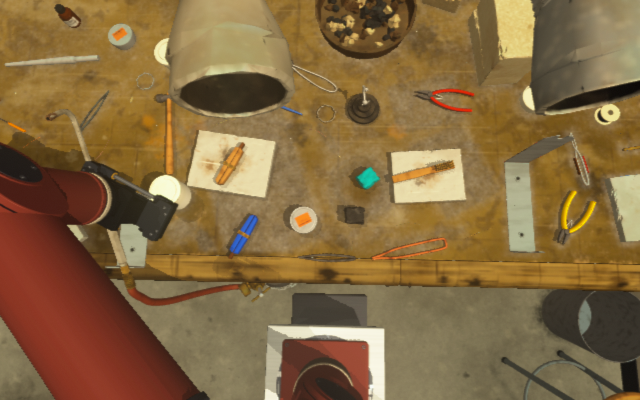

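Request:
{"method": "move_arm", "body": {
  "rows": [-11,0,-100,0,0,0,-1,-11,60,-100,0,0,0,-1,-11,120,-100,0,0,0,-1,-11,120,-100,0,0,0,-1,-11,120,-100,0,0,0,-1]
}}

```text
time_s: 2.12
ee_pos: [0.5416, 0.3065, 0.1811]
eef_rot: [[0.448, 0.124, -0.886], [0.894, -0.06, 0.444], [0.001, -0.99, -0.138]]
wrist_force: [-2.0, -0.0, -1.1]
width: 1.001
```

```bash
python3 - <<'E'
from h import *
from cell import env
c=env.capture("scene"); cv2.imwrite("pics/s2b.png",c["image"])
c=env.capture("top"); cv2.imwrite("pics/t2b.png",c["image"])
s=env.state()
for p,a,ti in(((.573,.2915,.07),63.5,-8),((.573,.2915,.027),63.5,-8)): rel(s,p,a,ti)
E
```

```text
t 2.22 at [0.541  0.3086 0.1841] x az 63.5 ydir [ 0.125 -0.059 -0.99 ] w 1.002 F [-0.3  0.4 -0.3]
 -> (0.573, 0.2915, 0.07) 63.5 -8 : [ -1.4 118.1 -20.3] [-0.1 -0.   0.2]
t 2.22 at [0.541  0.3086 0.1841] x az 63.5 ydir [ 0.125 -0.059 -0.99 ] w 1.002 F [-0.3  0.4 -0.3]
 -> (0.573, 0.2915, 0.027) 63.5 -8 : [ -1.5 160.6 -14.3] [-0.1 -0.   0.2]
```

View pics/s2b.png

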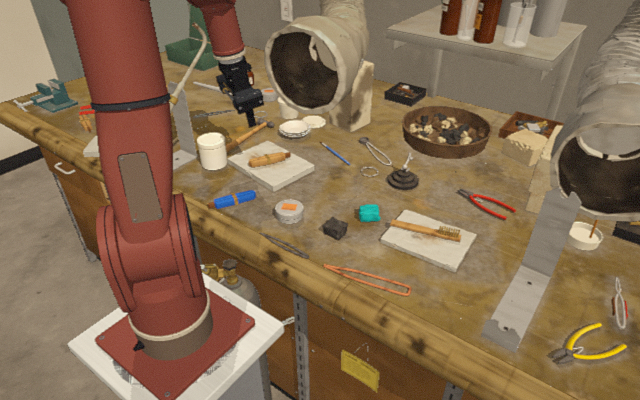

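View pics/t2b.png

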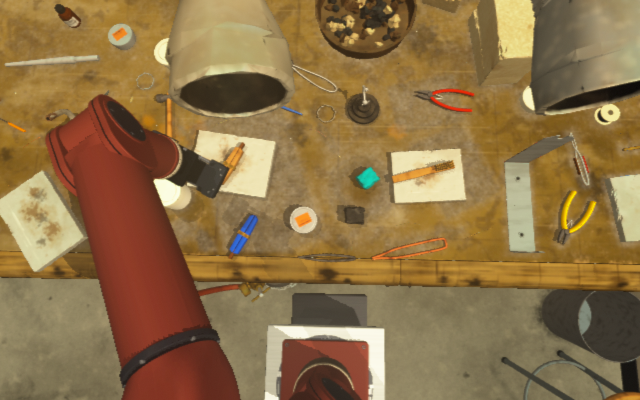

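Request:
{"method": "move_arm", "body": {
  "rows": [-1,40,-20,0,0,0,-1,-1,80,-20,0,0,0,-1,-1,115,-20,0,0,0,-1,-1,115,-20,0,0,0,-1,-1,115,-20,0,0,0,-1]
}}

```text
time_s: 2.63
ee_pos: [0.5729, 0.2947, 0.0759]
eef_rot: [[0.444, 0.126, -0.887], [0.896, -0.056, 0.441], [0.006, -0.99, -0.138]]
wrist_force: [0.3, 0.5, 1.6]
width: 0.998
```

```bash
python3 - <<'E'
from h import *
from cell import env
c=env.capture("scene"); cv2.imwrite("pics/s3.png",cv2.resize(c["image"][0:220,150:400],None,fx=3,fy=2.7))
c=env.capture("top"); cv2.imwrite("pics/t3.png",cv2.resize(c["image"][80:240,30:330],None,fx=2.6,fy=2.6))
s=env.state()
for p,a,ti in(((.573,.2915,.07),63.5,-8),((.573,.2915,.027),63.5,-8)): rel(s,p,a,ti)
E
```

```text
t 2.73 at [0.5747 0.2956 0.0787] x az 63.6 ydir [ 0.131 -0.052 -0.99 ] w 0.997 F [ 1.6 -0.3  0.1]
 -> (0.573, 0.2915, 0.07) 63.5 -8 : [-4.5  8.6  1. ] [0.1 0.  0.7]
t 2.73 at [0.5747 0.2956 0.0787] x az 63.6 ydir [ 0.131 -0.052 -0.99 ] w 0.997 F [ 1.6 -0.3  0.1]
 -> (0.573, 0.2915, 0.027) 63.5 -8 : [-5.  51.1  7. ] [0.1 0.  0.7]
```

View pics/s3.png

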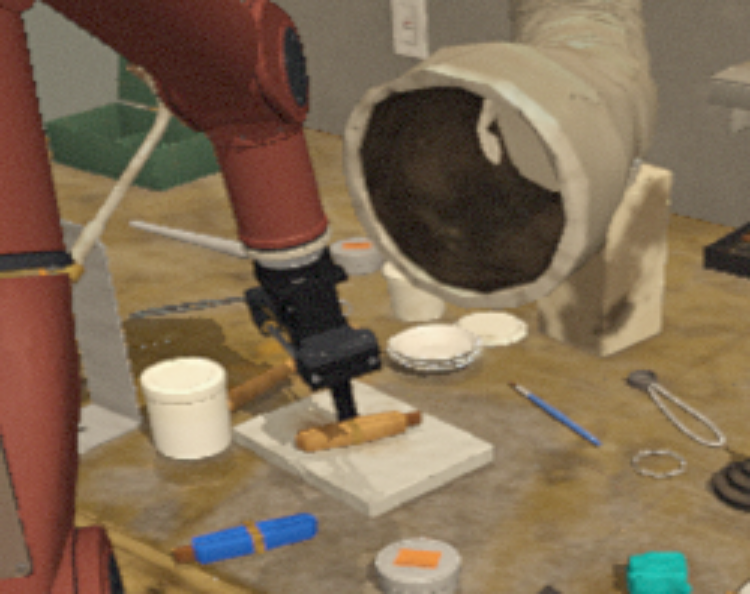

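View pics/t3.png

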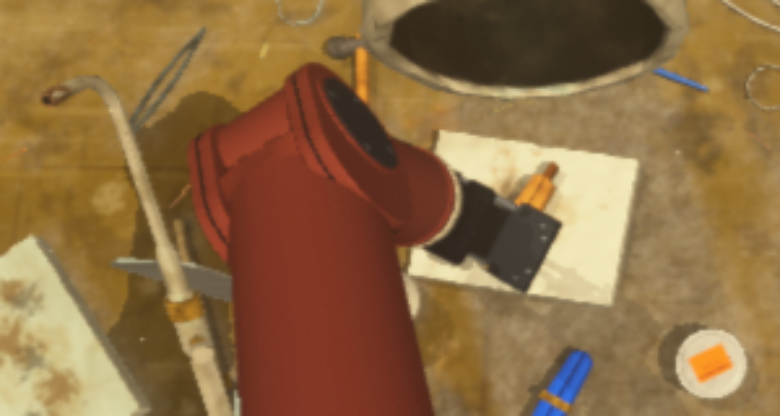

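Request:
{"method": "move_arm", "body": {
  "rows": [-4,25,4,0,0,0,-1,-4,50,7,0,0,0,-1,-4,50,7,0,0,0,-1,-4,50,7,0,0,0,-1]
}}

```text
time_s: 3.07
ee_pos: [0.5726, 0.291, 0.0266]
eef_rot: [[0.445, 0.129, -0.886], [0.895, -0.055, 0.442], [0.009, -0.99, -0.14]]
wrist_force: [0.0, -0.4, 1.1]
width: 1.001
```

```bash
python3 - <<'E'
from h import *
from cell import env
c=env.capture("scene"); cv2.imwrite("pics/s4.png",cv2.resize(c["image"][90:220,190:360],None,fx=4.5,fy=4.5))
s=env.state()
for p,a,ti in(((.573,.2915,.027),63.5,-8),): rel(s,p,a,ti)
E
```

```text
t 3.12 at [0.5731 0.291  0.0271] x az 63.5 ydir [ 0.13  -0.054 -0.99 ] w 0.999 F [0.6 0.1 0.8]
 -> (0.573, 0.2915, 0.027) 63.5 -8 : [0.4 0.1 0.3] [ 0.  -0.   0.5]
```

View pics/s4.png

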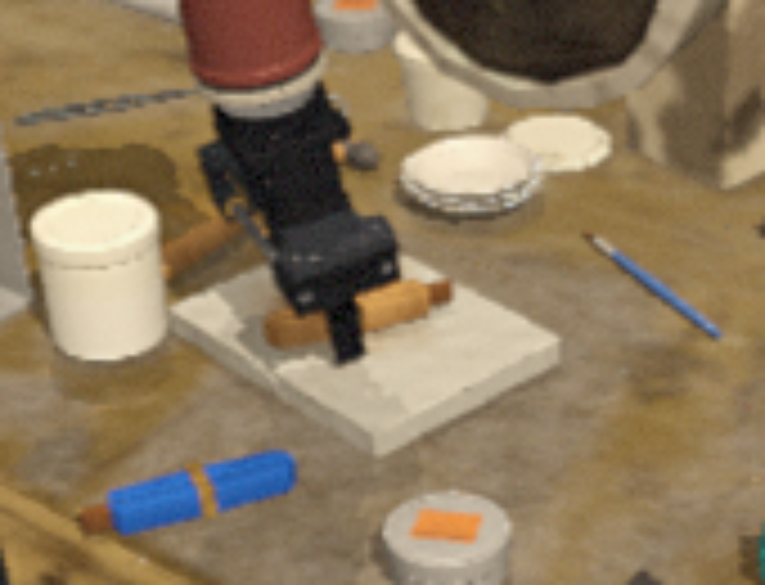

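The fingers straddle the brown clamp, with the near finger at (345,345) in the crop. I'll close them now.

Request:
{"method": "move_arm", "body": {
  "rows": [0,0,0,0,0,0,1,0,0,0,0,0,0,1,0,0,0,0,0,0,1,0,0,0,0,0,0,1,0,0,0,0,0,0,1],
  "grip_force": 30
}}

```text
time_s: 3.53
ee_pos: [0.5722, 0.2897, 0.0246]
eef_rot: [[0.446, 0.128, -0.886], [0.895, -0.056, 0.443], [0.007, -0.99, -0.139]]
wrist_force: [0.3, -0.2, -0.1]
width: 0.706
```

Request:
{"method": "move_arm", "body": {
  "rows": [0,0,0,0,0,0,1,0,0,0,0,0,0,1,0,0,0,0,0,0,1,0,0,0,0,0,0,1,0,0,0,0,0,0,1]
}}

```text
time_s: 3.95
ee_pos: [0.5721, 0.2896, 0.0242]
eef_rot: [[0.446, 0.127, -0.886], [0.895, -0.056, 0.443], [0.007, -0.99, -0.139]]
wrist_force: [0.7, 0.8, -0.8]
width: 0.325
```

Request:
{"method": "move_arm", "body": {
  "rows": [0,-10,0,0,0,0,1,0,-30,0,0,0,0,1,0,-50,0,0,0,0,1,0,-70,0,0,0,0,1,0,-80,0,0,0,0,1]
}}

```text
time_s: 4.37
ee_pos: [0.5626, 0.2948, 0.1066]
eef_rot: [[0.446, 0.13, -0.886], [0.895, -0.054, 0.443], [0.01, -0.99, -0.14]]
wrist_force: [0.2, 0.9, -1.0]
width: 0.322
```

```bash
python3 - <<'E'
from h import *
from cell import env
c=env.capture("scene"); cv2.imwrite("pics/s5.png",cv2.resize(c["image"][50:220,190:360],None,fx=4,fy=3.5))
s=env.state()
for p,a,ti in(((.55,.10,.11),63.5,-8),((.54,.04,.11),63.5,-8)): rel(s,p,a,ti)
E
```

```text
t 4.42 at [0.5631 0.2954 0.1077] x az 63.5 ydir [ 0.131 -0.053 -0.99 ] w 0.325 F [0.8 0.9 0.8]
 -> (0.55, 0.1, 0.11) 63.5 -8 : [-180.7    6.3  -75.3] [ 0.1 -0.1  0.6]
t 4.42 at [0.5631 0.2954 0.1077] x az 63.5 ydir [ 0.131 -0.053 -0.99 ] w 0.325 F [0.8 0.9 0.8]
 -> (0.54, 0.04, 0.11) 63.5 -8 : [-238.8    8.1  -93. ] [ 0.1 -0.1  0.6]
```

View pics/s5.png

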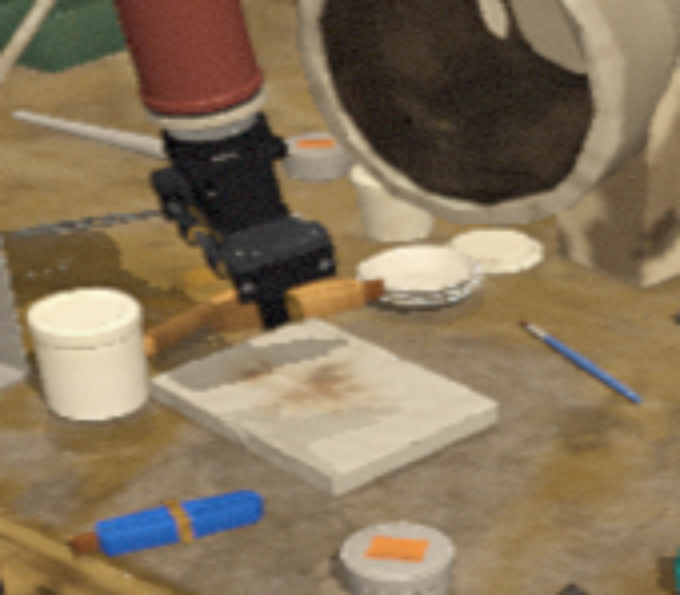

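```bash
python3 - <<'E'
from h import *
from cell import env
s=env.state()
for p,a,ti in(((.56,.03,.11),63.5,-8),): rel(s,p,a,ti)
c=env.capture("top"); cv2.imwrite("pics/t5.png",c["image"]); np.savez("top5.npz",**c)
E
```

```text
t 4.42 at [0.5631 0.2954 0.1077] x az 63.5 ydir [ 0.131 -0.053 -0.99 ] w 0.325 F [0.8 0.9 0.8]
 -> (0.56, 0.03, 0.11) 63.5 -8 : [-238.9   11.3 -115.1] [ 0.1 -0.1  0.6]
```

Request:
{"method": "move_arm", "body": {
  "rows": [-60,2,-20,0,0,0,1,-120,3,-45,0,0,0,1,-180,4,-70,0,0,0,1,-220,5,-90,0,0,0,1,-238,5,-110,0,0,0,1]
}}

```text
time_s: 4.88
ee_pos: [0.5483, 0.0846, 0.108]
eef_rot: [[0.446, 0.125, -0.886], [0.895, -0.056, 0.442], [0.005, -0.991, -0.137]]
wrist_force: [1.2, -0.5, -0.3]
width: 0.32
```

Request:
{"method": "move_arm", "body": {
  "rows": [0,0,0,0,0,0,1,0,0,0,0,0,0,1,0,0,0,0,0,0,1]
}}

```text
time_s: 5.13
ee_pos: [0.5498, 0.0868, 0.1086]
eef_rot: [[0.447, 0.126, -0.886], [0.895, -0.056, 0.443], [0.006, -0.99, -0.138]]
wrist_force: [0.0, 0.8, -1.3]
width: 0.323
```

```bash
python3 - <<'E'
from h import *
from cell import env
s=env.state()
for p,a,ti in(((.56,.03,.11),63.5,-8),((.56,.03,.005),63.5,-8)): rel(s,p,a,ti)
c=env.capture("top"); cv2.imwrite("pics/t6.png",c["image"])
c=env.capture("scene"); cv2.imwrite("pics/s6.png",c["image"])
E
```

```text
t 5.13 at [0.5498 0.0868 0.1086] x az 63.5 ydir [ 0.126 -0.056 -0.99 ] w 0.323 F [ 0.   0.8 -1.3]
 -> (0.56, 0.03, 0.11) 63.5 -8 : [-46.2   3.1 -34.4] [-0.1 -0.1  0.4]
t 5.13 at [0.5498 0.0868 0.1086] x az 63.5 ydir [ 0.126 -0.056 -0.99 ] w 0.323 F [ 0.   0.8 -1.3]
 -> (0.56, 0.03, 0.005) 63.5 -8 : [-46.9 107.1 -19.9] [-0.1 -0.1  0.4]
```

View pics/t6.png

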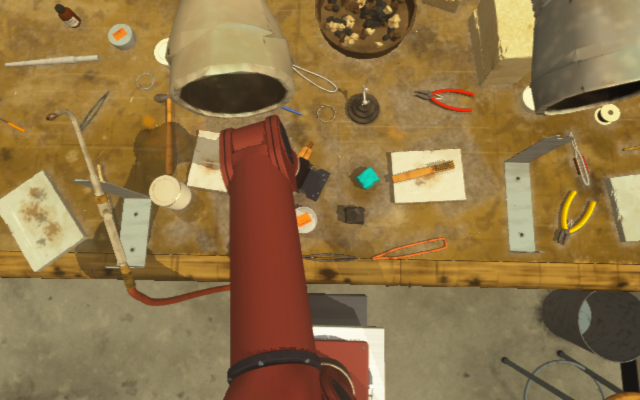

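View pics/s6.png

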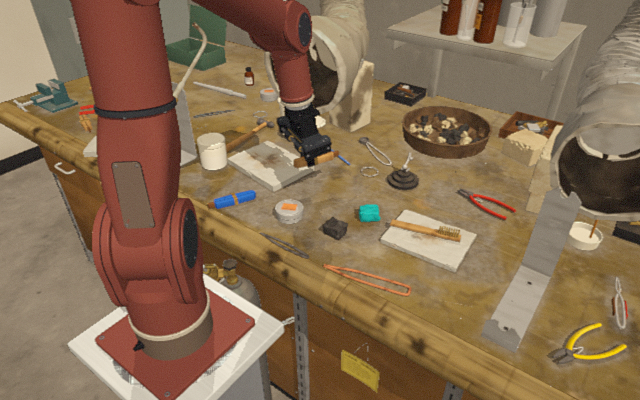

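Request:
{"method": "move_arm", "body": {
  "rows": [-40,3,-28,0,0,0,1,-46,30,-32,0,0,0,1,-46,65,-27,0,0,0,1,-46,90,-24,0,0,0,1,-46,90,-24,0,0,0,1]
}}

```text
time_s: 5.65
ee_pos: [0.5587, 0.0304, 0.0182]
eef_rot: [[0.445, 0.12, -0.888], [0.896, -0.058, 0.441], [0.001, -0.991, -0.133]]
wrist_force: [-2.1, -0.6, -1.3]
width: 0.323
```

Request:
{"method": "move_arm", "body": {
  "rows": [0,0,0,0,0,0,1,0,0,0,0,0,0,1]
}}

```text
time_s: 5.82
ee_pos: [0.5633, 0.0309, 0.0245]
eef_rot: [[0.445, 0.128, -0.886], [0.896, -0.056, 0.441], [0.007, -0.99, -0.14]]
wrist_force: [0.6, -0.9, -0.5]
width: 0.322
```

```bash
python3 - <<'E'
from h import *
from cell import env
s=env.state()
for p,a,ti in(((.56,.03,.0035),63.5,-8),): rel(s,p,a,ti)
c=env.capture("scene"); cv2.imwrite("pics/s7.png",cv2.resize(c["image"][90:250,240:440],None,fx=4,fy=3.7))
E
```

```text
t 5.82 at [0.5633 0.0309 0.0245] x az 63.6 ydir [ 0.128 -0.056 -0.99 ] w 0.322 F [ 0.6 -0.9 -0.5]
 -> (0.56, 0.03, 0.0035) 63.5 -8 : [-2.4 20.4  5.4] [0.  0.  0.4]
```

View pics/s7.png

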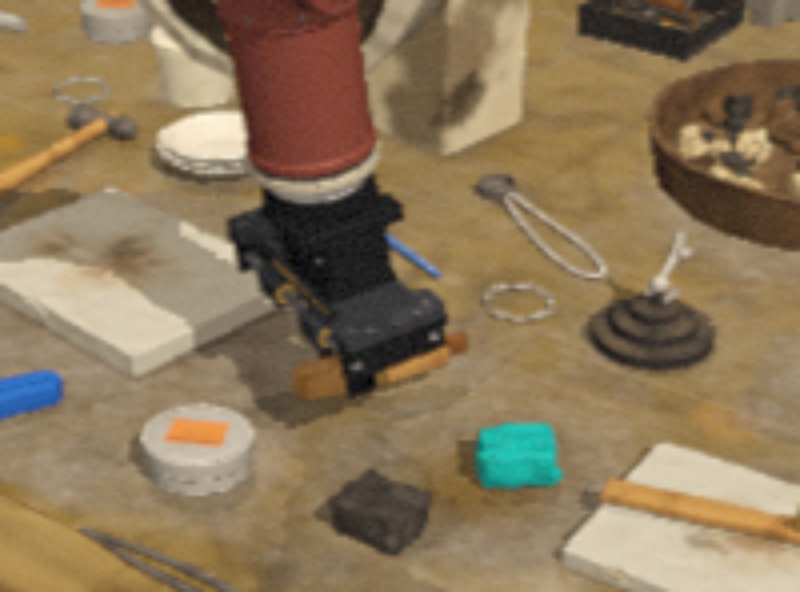

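Request:
{"method": "move_arm", "body": {
  "rows": [0,10,2,0,0,0,1,0,18,3,0,0,0,1,0,20,3,0,0,0,1,0,20,3,0,0,0,1,0,20,3,0,0,0,1]
}}

```text
time_s: 6.28
ee_pos: [0.5622, 0.0301, 0.0029]
eef_rot: [[0.446, 0.127, -0.886], [0.895, -0.056, 0.443], [0.007, -0.99, -0.139]]
wrist_force: [0.3, -0.6, -1.0]
width: 0.327
```

Request:
{"method": "move_arm", "body": {
  "rows": [0,0,0,0,0,0,-1,0,0,0,0,0,0,-1,0,0,0,0,0,0,-1,0,0,0,0,0,0,-1,0,0,0,0,0,0,-1]
}}

```text
time_s: 6.7
ee_pos: [0.5623, 0.03, 0.0032]
eef_rot: [[0.446, 0.128, -0.886], [0.895, -0.056, 0.443], [0.007, -0.99, -0.139]]
wrist_force: [-1.1, -0.4, -0.2]
width: 0.617
```

Request:
{"method": "move_arm", "body": {
  "rows": [0,0,0,0,0,0,-1,0,0,0,0,0,0,-1,0,0,0,0,0,0,-1,0,-20,0,0,0,0,-1,0,-50,0,0,0,0,-1]
}}

```text
time_s: 7.12
ee_pos: [0.5538, 0.0322, 0.0507]
eef_rot: [[0.446, 0.123, -0.886], [0.895, -0.058, 0.443], [0.003, -0.991, -0.136]]
wrist_force: [0.3, -0.1, -0.5]
width: 0.96
```

Request:
{"method": "move_arm", "body": {
  "rows": [0,-40,0,0,0,0,-1,0,-70,0,0,0,0,-1,0,-100,0,0,0,0,-1,0,-100,0,0,0,0,-1]
}}

```text
time_s: 7.45
ee_pos: [0.5458, 0.0393, 0.1577]
eef_rot: [[0.446, 0.135, -0.885], [0.895, -0.053, 0.443], [0.013, -0.989, -0.145]]
wrist_force: [1.1, 0.5, -0.0]
width: 0.998
```

```bash
python3 - <<'E'
from h import *
from cell import env
c=env.capture("scene"); cv2.imwrite("pics/s8.png",cv2.resize(c["image"][40:250,200:450],None,fx=3.2,fy=2.8)); np.savez("scene8.npz",**c)
s=env.state()
for az in(90,):
  for p in((.47,-.05,.15),(.4525,-.075,.09),(.4525,-.075,.01)): rel(s,p,az,0)
print(s["q"].round(2))
E
```

```text
t 7.5 at [0.5449 0.0392 0.155 ] x az 63.5 ydir [ 0.133 -0.053 -0.99 ] w 1.0 F [ 0.1 -0.6 -0.7]
 -> (0.47, -0.05, 0.15) 90 0 : [-113.3   -0.3   27.6] [  8.2 -26.5  -1.2]
t 7.5 at [0.5449 0.0392 0.155 ] x az 63.5 ydir [ 0.133 -0.053 -0.99 ] w 1.0 F [ 0.1 -0.6 -0.7]
 -> (0.4525, -0.075, 0.09) 90 0 : [-144.2   58.1   40.6] [  8.2 -26.5  -1.2]
t 7.5 at [0.5449 0.0392 0.155 ] x az 63.5 ydir [ 0.133 -0.053 -0.99 ] w 1.0 F [ 0.1 -0.6 -0.7]
 -> (0.4525, -0.075, 0.01) 90 0 : [-145.1  137.3   52. ] [  8.2 -26.5  -1.2]
[-0.67  0.07  0.49  1.94  0.05  1.02  0.9 ]
```

View pics/s8.png

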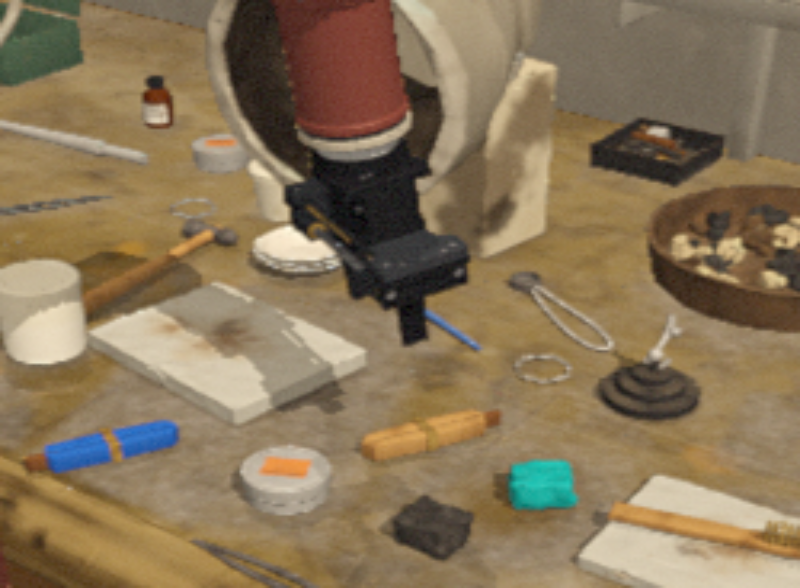

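Request:
{"method": "move_arm", "body": {
  "rows": [-36,0,10,2,-6.5,0,-1,-72,0,20,4,-13,0,-1,-105,10,25,6,-20,-1,-1,-135,30,35,8.2,-26.5,-1.2,-1,-140,45,38,8.2,-26.5,-1.2,-1]
}}

```text
time_s: 7.92
ee_pos: [0.4502, -0.0765, 0.0996]
eef_rot: [[-0.002, -0.008, -1.0], [1.0, -0.003, -0.002], [-0.003, -1.0, 0.008]]
wrist_force: [-0.2, -0.7, -0.9]
width: 0.999
```

Request:
{"method": "move_arm", "body": {
  "rows": [0,0,0,0,0,0,-1,0,0,0,0,0,0,-1,0,0,0,0,0,0,-1]
}}

```text
time_s: 8.17
ee_pos: [0.4535, -0.0716, 0.1013]
eef_rot: [[0.0, -0.005, -1.0], [1.0, -0.004, 0.0], [-0.004, -1.0, 0.005]]
wrist_force: [-0.8, 0.0, 0.5]
width: 1.003
```

```bash
python3 - <<'E'
from h import *
from cell import env
c=env.capture("scene"); cv2.imwrite("pics/s9.png",cv2.resize(c["image"][90:270,240:440],None,fx=4,fy=3.3))
c=env.capture("top"); cv2.imwrite("pics/t9.png",c["image"])
s=env.state()
for p in((.453,-.075,.06),(.453,-.075,.006)): rel(s,p,90,0)
print(s["q"].round(2))
E
```

```text
t 8.27 at [ 0.4539 -0.0714  0.1016] x az 90.1 ydir [-0.004 -0.004 -1.   ] w 0.997 F [-0.2  0.4  0.1]
 -> (0.453, -0.075, 0.06) 90 0 : [-3.4 41.7  0.7] [-0.2  0.1 -0.2]
t 8.27 at [ 0.4539 -0.0714  0.1016] x az 90.1 ydir [-0.004 -0.004 -1.   ] w 0.997 F [-0.2  0.4  0.1]
 -> (0.453, -0.075, 0.006) 90 0 : [-3.2 95.7  0.5] [-0.2  0.1 -0.2]
[-0.52  0.04  0.6   2.08 -0.02  1.03  1.66]
```

View pics/s9.png

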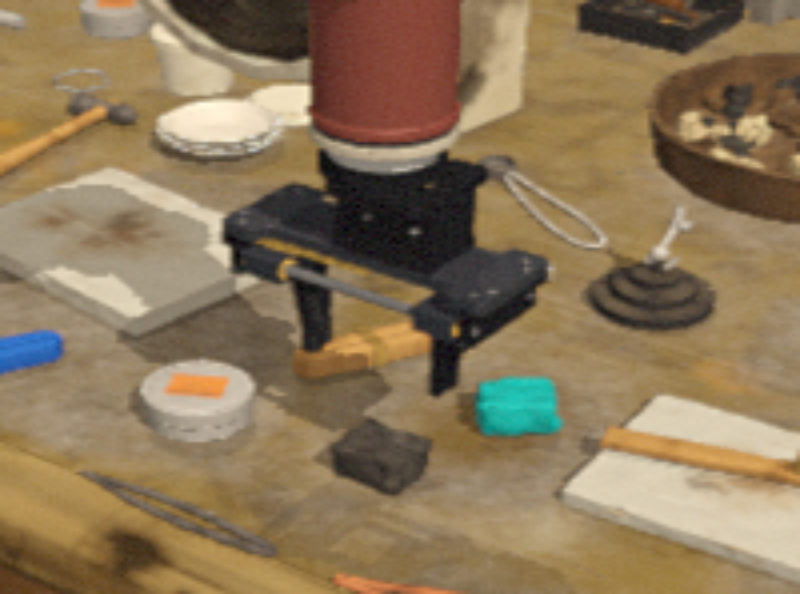

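View pics/t9.png

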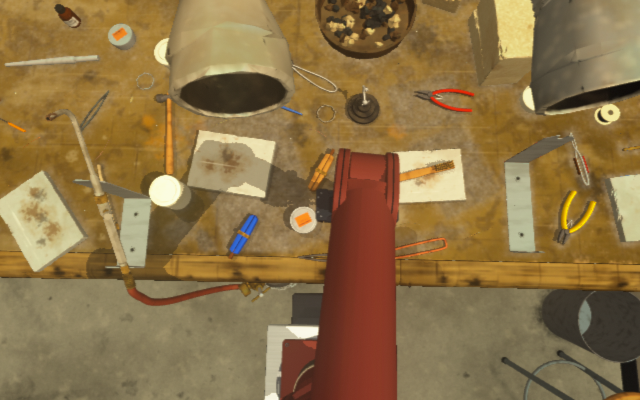

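Both fingers clear the tin and the turquoise block. I'll go down over the black block at (380,455) in the crop.

Request:
{"method": "move_arm", "body": {
  "rows": [-3,30,0,0,0,0,-1,-3,60,0,0,0,0,-1,-3,85,0,0,0,0,-1,-3,96,0,0,0,0,-1,-3,96,0,0,0,0,-1]
}}

```text
time_s: 8.68
ee_pos: [0.4512, -0.0752, 0.0034]
eef_rot: [[-0.001, -0.009, -1.0], [1.0, -0.004, -0.001], [-0.004, -1.0, 0.009]]
wrist_force: [-0.5, 0.6, 0.2]
width: 0.999
```

```bash
python3 - <<'E'
from h import *
from cell import env
c=env.capture("scene"); cv2.imwrite("pics/s10.png",cv2.resize(c["image"][130:270,240:440],None,fx=4,fy=4))
s=env.state()
for p in((.453,-.075,.006),): rel(s,p,90,0)
E
```

```text
t 8.73 at [ 0.4521 -0.0755  0.0048] x az 90.0 ydir [-0.007 -0.004 -1.   ] w 1.001 F [0.6 0.1 0. ]
 -> (0.453, -0.075, 0.006) 90 0 : [ 0.5 -1.2 -0.8] [-0.4  0.  -0.2]
```

View pics/s10.png

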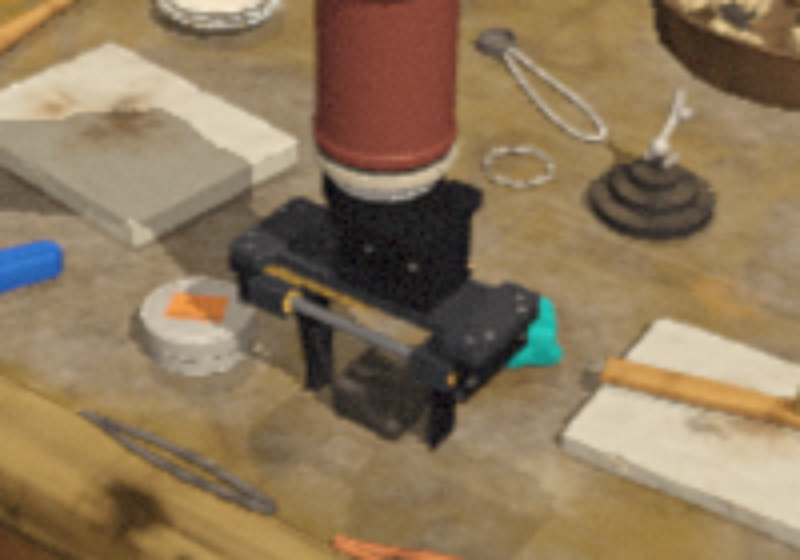

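Fingers straddle the block. I'll close on it at a moderate force.

Request:
{"method": "move_arm", "body": {
  "rows": [0,0,0,0,0,0,1,0,0,0,0,0,0,1,0,0,0,0,0,0,1,0,0,0,0,0,0,1,0,0,0,0,0,0,1],
  "grip_force": 25
}}

```text
time_s: 9.15
ee_pos: [0.4527, -0.0757, 0.0055]
eef_rot: [[0.0, -0.004, -1.0], [1.0, -0.003, 0.0], [-0.003, -1.0, 0.004]]
wrist_force: [1.2, 0.3, 0.8]
width: 0.702
```

Request:
{"method": "move_arm", "body": {
  "rows": [0,0,0,0,0,0,1,0,0,0,0,0,0,1,0,0,0,0,0,0,1]
}}

```text
time_s: 9.4
ee_pos: [0.4526, -0.0758, 0.0052]
eef_rot: [[0.0, -0.005, -1.0], [1.0, -0.003, 0.0], [-0.003, -1.0, 0.005]]
wrist_force: [-2.1, 0.4, 5.4]
width: 0.622
```

Request:
{"method": "move_arm", "body": {
  "rows": [0,-5,0,0,0,0,1,0,-12,0,0,0,0,1,0,-20,0,0,0,0,1,0,-20,0,0,0,0,1]
}}

```text
time_s: 9.73
ee_pos: [0.4533, -0.0759, 0.0265]
eef_rot: [[0.0, -0.003, -1.0], [1.0, -0.003, 0.0], [-0.003, -1.0, 0.003]]
wrist_force: [0.1, -0.5, -1.6]
width: 0.618
```

```bash
python3 - <<'E'
from h import *
from cell import env
c=env.capture("scene"); cv2.imwrite("pics/s11.png",cv2.resize(c["image"][180:260,290:410],None,fx=6.5,fy=6.5)); 
s=env.state()
for p in((.453,-.075,.12),): rel(s,p,90,0)
E
```

```text
t 9.78 at [ 0.4531 -0.0757  0.0259] x az 90.0 ydir [-0.004 -0.003 -1.   ] w 0.617 F [ 0.1  0.3 -1.2]
 -> (0.453, -0.075, 0.12) 90 0 : [  0.5 -94.1   0.4] [-0.2 -0.  -0.2]
```

View pics/s11.png

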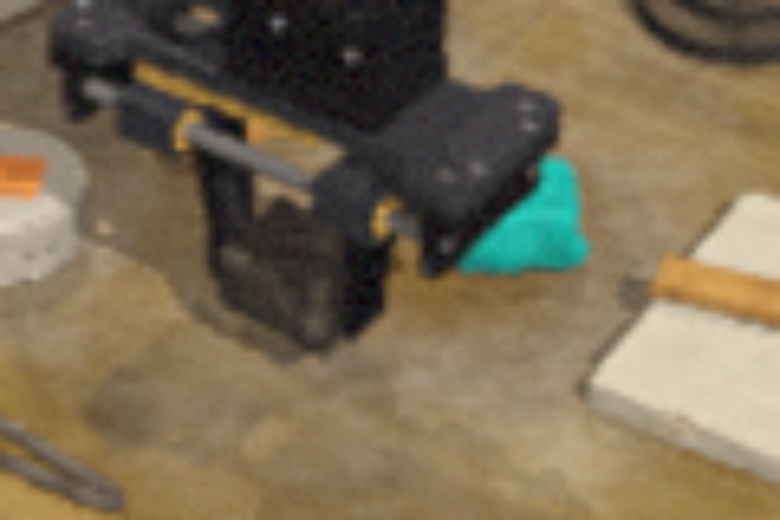

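Request:
{"method": "move_arm", "body": {
  "rows": [0,-20,0,0,0,0,1,0,-45,0,0,0,0,1,0,-75,0,0,0,0,1,0,-94,0,0,0,0,1,0,-94,0,0,0,0,1]
}}

```text
time_s: 10.2
ee_pos: [0.4552, -0.0755, 0.1225]
eef_rot: [[0.0, 0.0, -1.0], [1.0, -0.002, 0.0], [-0.002, -1.0, -0.0]]
wrist_force: [0.5, 0.1, -1.0]
width: 0.617
```

```bash
python3 - <<'E'
from h import *
from cell import env
c=env.capture("scene"); cv2.imwrite("pics/s12.png",cv2.resize(c["image"][120:240,270:420],None,fx=5,fy=5)); np.savez("scene12.npz",**c)
s=env.state()
for p in((.453,-.075,.12),(.53,.1,.13),(.598,.28,.13)): rel(s,p,90,0)
E
```

```text
t 10.25 at [ 0.4542 -0.0753  0.1205] x az 90.0 ydir [-0.002 -0.002 -1.   ] w 0.612 F [ 0.3  0.3 -1.7]
 -> (0.453, -0.075, 0.12) 90 0 : [0.3 0.5 1.2] [-0.1  0.  -0.1]
t 10.25 at [ 0.4542 -0.0753  0.1205] x az 90.0 ydir [-0.002 -0.002 -1.   ] w 0.612 F [ 0.3  0.3 -1.7]
 -> (0.53, 0.1, 0.13) 90 0 : [175.3 -10.  -75.8] [-0.1  0.  -0.1]
t 10.25 at [ 0.4542 -0.0753  0.1205] x az 90.0 ydir [-0.002 -0.002 -1.   ] w 0.612 F [ 0.3  0.3 -1.7]
 -> (0.598, 0.28, 0.13) 90 0 : [ 355.2  -10.5 -143.8] [-0.1  0.  -0.1]
```

View pics/s12.png

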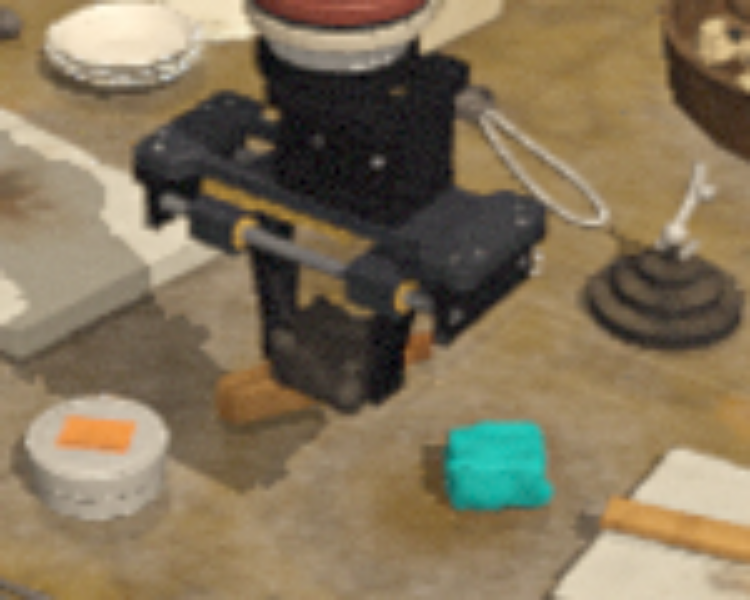

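```bash
python3 - <<'E'
from h import *
c=load("scene12.npz"); t=load("top0.npz")
for p in((.4328,-.098,.003),(.4328,-.0538,.003)):
    print(proj(c,np.array(p)+[.0016,.0005,.1153]))
for px in((149,105),(105,160)): print([ray(t,px,z)[:2].round(3).tolist() for z in(.4,.5,.6)])
# board middle from top5 / scene8 masks? corners by eye later
E
```

```text
[338.67606624 202.86255103]
[324.01941273 196.56011654]
[[0.615, 0.341], [0.573, 0.288], [0.531, 0.236]]
[[0.505, 0.414], [0.479, 0.351], [0.453, 0.288]]
```

Request:
{"method": "move_arm", "body": {
  "rows": [40,-5,-18,0,0,0,1,80,-10,-36,0,0,0,1,120,-15,-54,0,0,0,1,155,-20,-70,0,0,0,1,175,-20,-78,0,0,0,1]
}}

```text
time_s: 10.67
ee_pos: [0.5317, 0.1043, 0.1371]
eef_rot: [[-0.004, -0.006, -1.0], [1.0, -0.003, -0.004], [-0.002, -1.0, 0.006]]
wrist_force: [0.7, 0.4, -1.3]
width: 0.617
```

Request:
{"method": "move_arm", "body": {
  "rows": [40,0,-5,0,0,0,1,80,0,-5,0,0,0,1,120,0,-8,0,0,0,1,150,0,-10,0,0,0,1,160,0,-10,0,0,0,1]
}}

```text
time_s: 11.08
ee_pos: [0.5391, 0.2657, 0.135]
eef_rot: [[-0.006, -0.008, -1.0], [1.0, -0.003, -0.006], [-0.003, -1.0, 0.008]]
wrist_force: [-1.6, -0.7, -0.7]
width: 0.616
```

```bash
python3 - <<'E'
from h import *
from cell import env
c=env.capture("scene"); cv2.imwrite("pics/s13.png",cv2.resize(c["image"][0:240,150:450],None,fx=2.6,fy=2.5)); np.savez("scene13.npz",**c)
c=env.capture("top"); cv2.imwrite("pics/t13.png",cv2.resize(c["image"][40:260,50:350],None,fx=2.6,fy=2.6)); np.savez("top13.npz",**c)
s=env.state()
for p in((.595,.28,.13),(.595,.28,.07)): rel(s,p,90,0)
E
```

```text
t 11.18 at [0.5396 0.2621 0.1351] x az 90.2 ydir [-0.008 -0.005 -1.   ] w 0.617 F [ 0.8  0.  -1.3]
 -> (0.595, 0.28, 0.13) 90 0 : [ 17.7   4.6 -55.5] [-0.5  0.2 -0.3]
t 11.18 at [0.5396 0.2621 0.1351] x az 90.2 ydir [-0.008 -0.005 -1.   ] w 0.617 F [ 0.8  0.  -1.3]
 -> (0.595, 0.28, 0.07) 90 0 : [ 17.9  64.6 -56. ] [-0.5  0.2 -0.3]
```

View pics/s13.png

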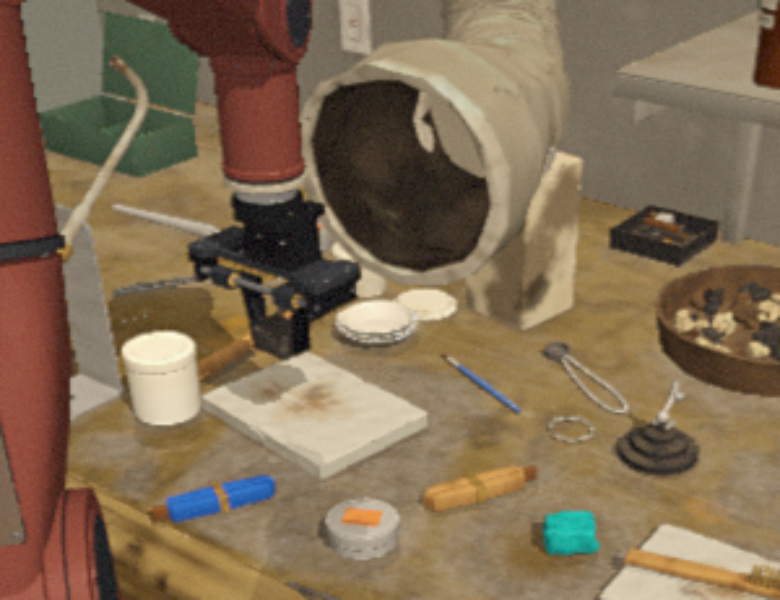

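View pics/t13.png

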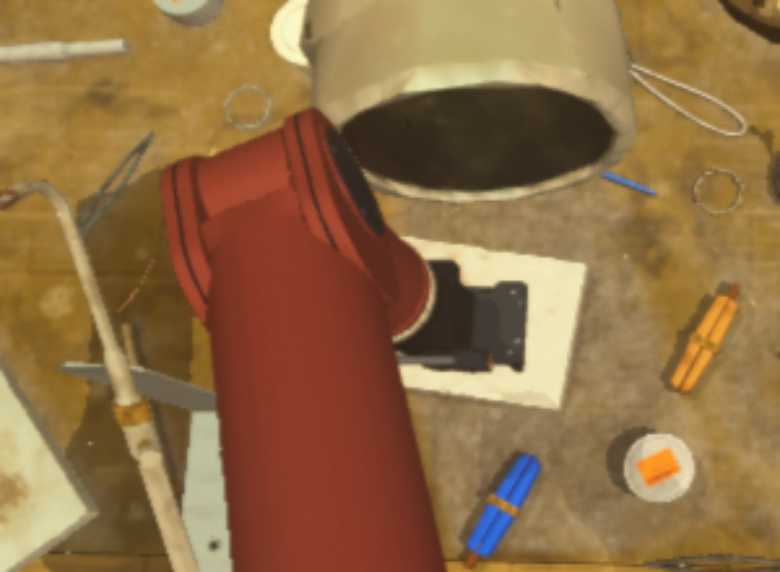

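```bash
python3 - <<'E'
from h import *
t=load("top13.npz"); s=load("scene13.npz")
def P(c):
    E=c["extrinsics"]; K=np.array([[c["fx"],0,c["cx"]],[0,c["fy"],c["cy"]],[0,0,1]]); return K@np.linalg.inv(E)[:3]
def tri(a,b):
    X=cv2.triangulatePoints(P(t),P(s),np.array(a,float),np.array(b,float))[:,0]; X=X[:3]/X[3]
    print(a,b,X.round(3),"err",np.abs(proj(t,X)-a).round(1))
tri((186.5,105),(265,6)); tri((186.5,105),(265,2))
for z in(.45,.5,.55,.6): print(z, ray(t,(169,82),z).round(3), ray(t,(186.5,105),z).round(3), ray(s,(265,6),z).round(3))
E
```

```text
(186.5, 105) (265, 6) [0.573 0.228 0.498] err [1.3 1.2]
(186.5, 105) (265, 2) [0.568 0.224 0.508] err [1.2 1. ]
0.45 [0.639 0.282 0.45 ] [0.595 0.246 0.45 ] [0.724 0.374 0.45 ]
0.5 [0.614 0.258 0.5  ] [0.574 0.225 0.5  ] [0.564 0.223 0.5  ]
0.55 [0.59  0.235 0.55 ] [0.553 0.204 0.55 ] [0.405 0.072 0.55 ]
0.6 [0.565 0.211 0.6  ] [0.532 0.183 0.6  ] [ 0.245 -0.08   0.6  ]
```

```bash
python3 - <<'E'
from h import *
from cell import env
s=env.state()
for p in((.565,.28,.12),(.592,.28,.08)): rel(s,p,90,-6)
E
```

```text
t 11.18 at [0.5396 0.2621 0.1351] x az 90.2 ydir [-0.008 -0.005 -1.   ] w 0.617 F [ 0.8  0.  -1.3]
 -> (0.565, 0.28, 0.12) 90 -6 : [ 17.8  14.8 -25.6] [-6.5  0.3 -0.2]
t 11.18 at [0.5396 0.2621 0.1351] x az 90.2 ydir [-0.008 -0.005 -1.   ] w 0.617 F [ 0.8  0.  -1.3]
 -> (0.592, 0.28, 0.08) 90 -6 : [ 17.9  54.6 -52.9] [-6.5  0.3 -0.2]
```

Request:
{"method": "move_arm", "body": {
  "rows": [9,0,0,-3,0,0,1,18,0,-10,-6.3,0,0,1,18,20,-30,-6.3,0,0,1,18,40,-45,-6.3,0,0,1,18,54,-53,-6.3,0,0,1]
}}

```text
time_s: 11.6
ee_pos: [0.5945, 0.2747, 0.0807]
eef_rot: [[0.002, 0.104, -0.995], [1.0, -0.005, 0.001], [-0.005, -0.995, -0.104]]
wrist_force: [-0.0, -1.1, -1.1]
width: 0.619
```

Request:
{"method": "move_arm", "body": {
  "rows": [0,0,0,0,0,0,1,0,0,0,0,0,0,1,0,0,0,0,0,0,1]
}}

```text
time_s: 11.85
ee_pos: [0.5937, 0.2763, 0.0832]
eef_rot: [[0.001, 0.104, -0.995], [1.0, -0.004, 0.001], [-0.004, -0.995, -0.104]]
wrist_force: [-0.2, 1.0, -0.1]
width: 0.616
```

```bash
python3 - <<'E'
from h import *
from cell import env
c=env.capture("scene"); cv2.imwrite("pics/s14.png",cv2.resize(c["image"][0:240,150:450],None,fx=2.6,fy=2.5)); np.savez("scene14.npz",**c)
c=env.capture("top"); cv2.imwrite("pics/t14.png",cv2.resize(c["image"][40:260,50:350],None,fx=2.6,fy=2.6)); np.savez("top14.npz",**c)
s=env.state()
for p in((.592,.28,.05),(.592,.28,.031)): rel(s,p,90,-6)
E
```

```text
t 11.95 at [0.5938 0.2773 0.084 ] x az 90.0 ydir [ 0.105 -0.003 -0.994] w 0.616 F [ 0.2  0.5 -1.1]
 -> (0.592, 0.28, 0.05) 90 -6 : [ 2.8 33.6  5.4] [ 0.  -0.  -0.1]
t 11.95 at [0.5938 0.2773 0.084 ] x az 90.0 ydir [ 0.105 -0.003 -0.994] w 0.616 F [ 0.2  0.5 -1.1]
 -> (0.592, 0.28, 0.031) 90 -6 : [ 2.8 52.5  7.4] [ 0.  -0.  -0.1]
```

View pics/s14.png

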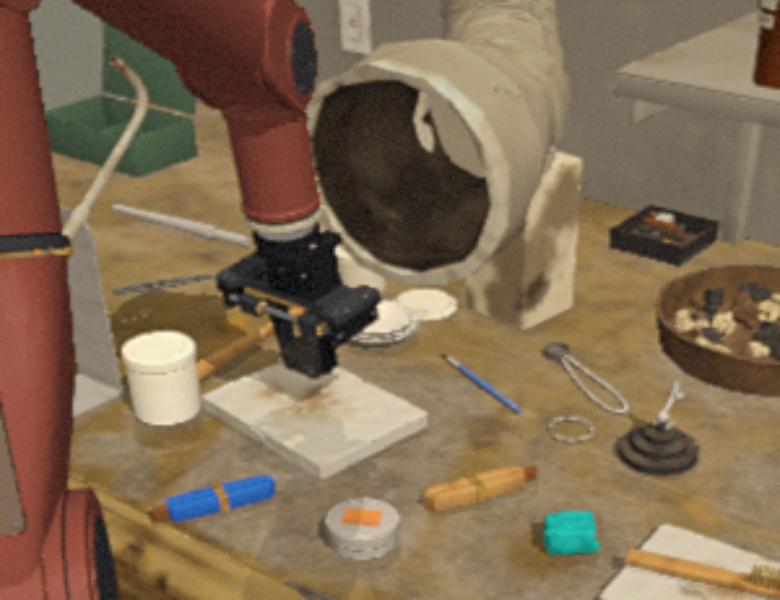

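View pics/t14.png

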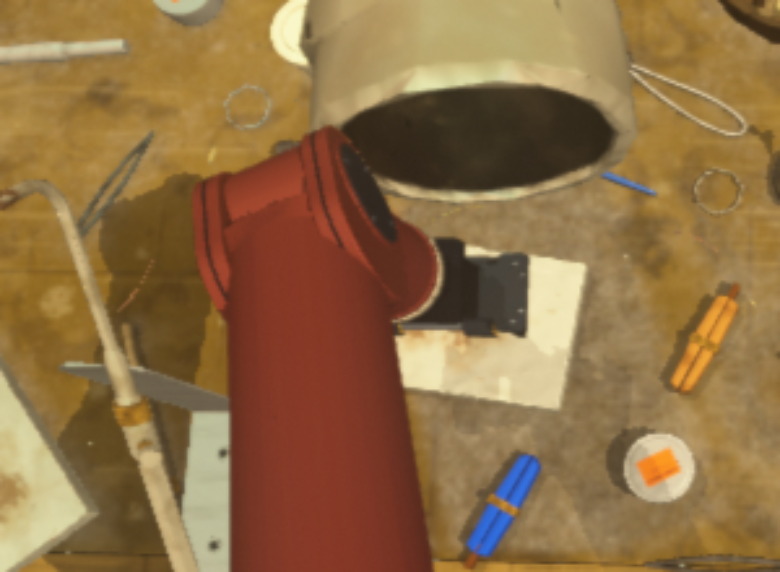

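Request:
{"method": "move_arm", "body": {
  "rows": [2,12,2,0,0,0,1,2,24,4,0,0,0,1,2,34,6,0,0,0,1,2,44,7,0,0,0,1,2,44,7,0,0,0,1]
}}

```text
time_s: 12.37
ee_pos: [0.5894, 0.2784, 0.0351]
eef_rot: [[-0.0, 0.101, -0.995], [1.0, -0.006, -0.001], [-0.006, -0.995, -0.101]]
wrist_force: [-0.8, -0.6, -1.7]
width: 0.615
```

Request:
{"method": "move_arm", "body": {
  "rows": [0,0,0,0,0,0,1,0,0,0,0,0,0,1]
}}

```text
time_s: 12.53
ee_pos: [0.5916, 0.2792, 0.0384]
eef_rot: [[0.0, 0.104, -0.995], [1.0, -0.004, -0.0], [-0.004, -0.995, -0.104]]
wrist_force: [0.7, -0.5, -0.2]
width: 0.623
```

```bash
python3 - <<'E'
from h import *
from cell import env
c=env.capture("scene"); cv2.imwrite("pics/s15.png",cv2.resize(c["image"][80:200,210:340],None,fx=6,fy=5)); np.savez("scene15.npz",**c)
s=env.state()
for p in((.592,.28,.031),): rel(s,p,90,-6)
E
```

```text
t 12.58 at [0.5918 0.2793 0.0388] x az 90.0 ydir [ 0.105 -0.003 -0.994] w 0.618 F [ 0.6 -0.6 -0.3]
 -> (0.592, 0.28, 0.031) 90 -6 : [0.7 7.8 0.6] [ 0.   0.  -0.2]
```

View pics/s15.png

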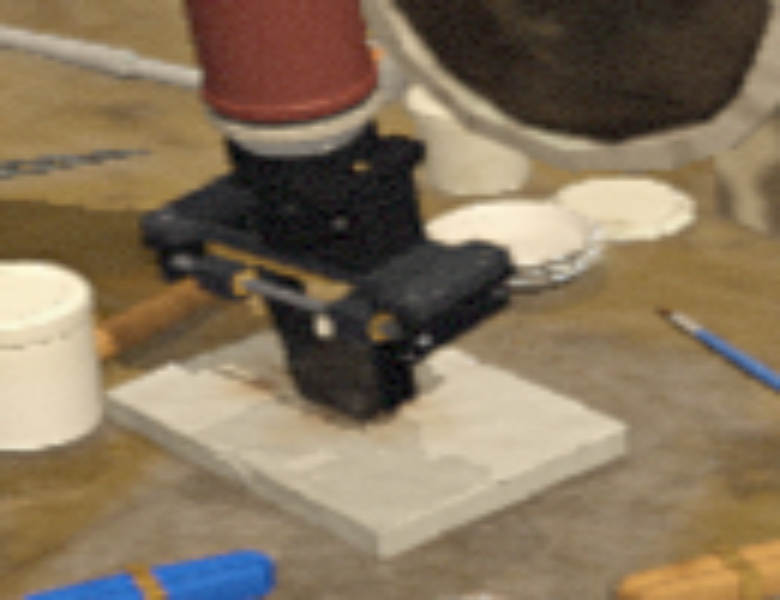

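Request:
{"method": "move_arm", "body": {
  "rows": [0,3,0,0,0,0,1,0,6,0,0,0,0,1,0,7,0,0,0,0,1,0,7,0,0,0,0,1,0,7,0,0,0,0,1]
}}

```text
time_s: 13.0
ee_pos: [0.592, 0.2792, 0.0313]
eef_rot: [[0.0, 0.104, -0.995], [1.0, -0.004, -0.0], [-0.004, -0.995, -0.104]]
wrist_force: [-0.1, 0.5, -0.7]
width: 0.618
```

Request:
{"method": "move_arm", "body": {
  "rows": [0,2,0,0,0,0,1,0,2,0,0,0,0,1,0,2,0,0,0,0,1,0,2,0,0,0,0,1]
}}

```text
time_s: 13.33
ee_pos: [0.5923, 0.2792, 0.0294]
eef_rot: [[0.0, 0.104, -0.995], [1.0, -0.003, -0.0], [-0.003, -0.995, -0.104]]
wrist_force: [-0.9, 0.1, -0.9]
width: 0.619
```

Request:
{"method": "move_arm", "body": {
  "rows": [0,1,0,0,0,0,1,0,2,0,0,0,0,1,0,2,0,0,0,0,1,0,2,0,0,0,0,1]
}}

```text
time_s: 13.67
ee_pos: [0.593, 0.2793, 0.028]
eef_rot: [[0.0, 0.105, -0.994], [1.0, -0.003, -0.0], [-0.003, -0.994, -0.105]]
wrist_force: [0.1, -0.0, 4.5]
width: 0.618
```

Request:
{"method": "move_arm", "body": {
  "rows": [0,0,0,0,0,0,0,0,0,0,0,0,0,-0.3,0,0,0,0,0,0,-0.5,0,0,0,0,0,0,-0.8,0,0,0,0,0,0,-1]
}}

```text
time_s: 14.08
ee_pos: [0.5919, 0.2792, 0.0269]
eef_rot: [[-0.0, 0.103, -0.995], [1.0, -0.004, -0.001], [-0.004, -0.995, -0.103]]
wrist_force: [-0.8, 0.3, -0.2]
width: 0.795
```

Request:
{"method": "move_arm", "body": {
  "rows": [0,0,0,0,0,0,-1,0,0,0,0,0,0,-1,0,0,0,0,0,0,-1,0,0,0,0,0,0,-1,0,0,0,0,0,0,-1]
}}

```text
time_s: 14.5
ee_pos: [0.5924, 0.2792, 0.0274]
eef_rot: [[0.0, 0.104, -0.995], [1.0, -0.003, -0.0], [-0.003, -0.995, -0.104]]
wrist_force: [-0.0, -0.5, -0.2]
width: 0.992
```

```bash
python3 - <<'E'
from h import *
from cell import env
c=env.capture("scene"); cv2.imwrite("pics/s16.png",cv2.resize(c["image"][80:200,210:340],None,fx=6,fy=5))
s=env.state(); print(s["width"],s["wrist_force"])
E
```

```text
0.9982893119068087 [0.97131265 0.06896004 0.57247122]
```

View pics/s16.png

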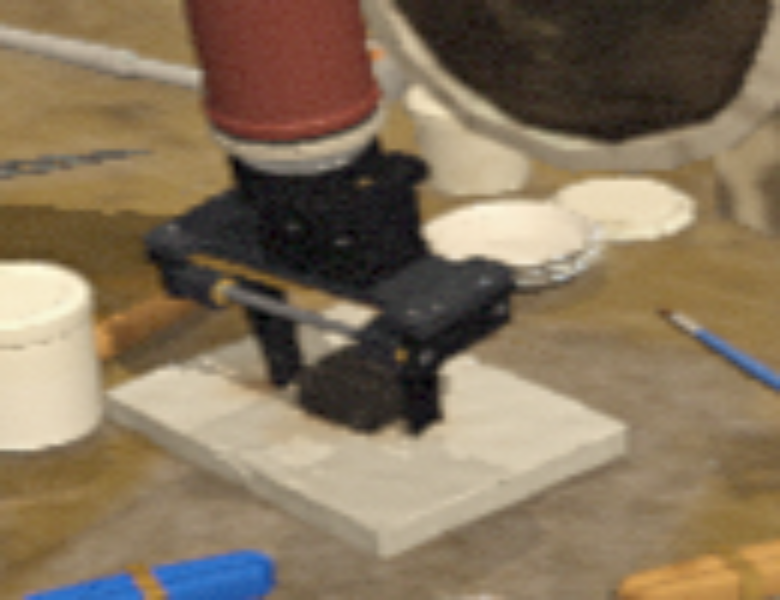

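Request:
{"method": "move_arm", "body": {
  "rows": [0,-15,0,0,0,0,-1,0,-35,0,0,0,0,-1,0,-60,0,0,0,0,-1,0,-90,0,0,0,0,-1,0,-120,0,0,0,0,-1]
}}

```text
time_s: 14.97
ee_pos: [0.5795, 0.2793, 0.1476]
eef_rot: [[0.0, 0.104, -0.995], [1.0, -0.004, -0.0], [-0.004, -0.995, -0.104]]
wrist_force: [-0.3, 1.1, -0.3]
width: 1.0
```

Request:
{"method": "move_arm", "body": {
  "rows": [-40,0,30,0,0,0,-1,-80,0,50,0,0,0,-1,-120,0,60,0,0,0,-1,-160,0,60,0,0,0,-1,-200,0,60,0,0,0,-1]
}}

```text
time_s: 15.38
ee_pos: [0.5191, 0.0852, 0.1413]
eef_rot: [[-0.001, 0.104, -0.995], [1.0, -0.002, -0.002], [-0.002, -0.995, -0.104]]
wrist_force: [1.6, -0.5, 0.2]
width: 1.0
```

Request:
{"method": "move_arm", "body": {
  "rows": [-40,0,0,0,0,0,-1,-80,0,0,0,0,0,-1,-120,0,0,0,0,0,-1,-160,0,0,0,0,0,-1,-180,0,0,0,0,0,-1]
}}

```text
time_s: 15.8
ee_pos: [0.5197, -0.0989, 0.1424]
eef_rot: [[0.005, 0.105, -0.994], [1.0, -0.005, 0.004], [-0.004, -0.994, -0.105]]
wrist_force: [-0.6, -0.7, 0.6]
width: 1.0
```

Request:
{"method": "move_arm", "body": {
  "rows": [0,0,0,0,0,0,-1,0,0,0,0,0,0,-1,0,0,0,0,0,0,-1]
}}

```text
time_s: 16.05
ee_pos: [0.5204, -0.0926, 0.1417]
eef_rot: [[-0.001, 0.104, -0.995], [1.0, -0.003, -0.001], [-0.003, -0.995, -0.104]]
wrist_force: [0.0, 0.4, -0.7]
width: 1.0
```

```bash
python3 - <<'E'
from h import *
from cell import env
c=env.capture("scene"); cv2.imwrite("pics/s17.png",cv2.resize(c["image"][90:260,190:450],None,fx=3,fy=3)); np.savez("scene17.npz",**c)
c=env.capture("top"); cv2.imwrite("pics/t17.png",cv2.resize(c["image"][110:240,170:390],None,fx=3.6,fy=3.6)); np.savez("top17.npz",**c)
s=env.state(); print(s["ee_pos"],s["time_s"],s["wrist_force"])
E
```

```text
[ 0.52046685 -0.09200552  0.14171003] 16.15 [ 0.11618161 -0.46194457  0.73572914]
```

View pics/s17.png

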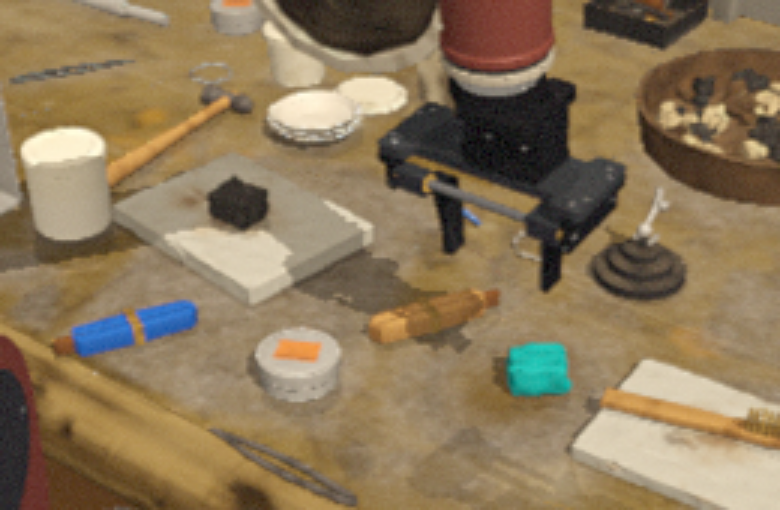

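View pics/t17.png

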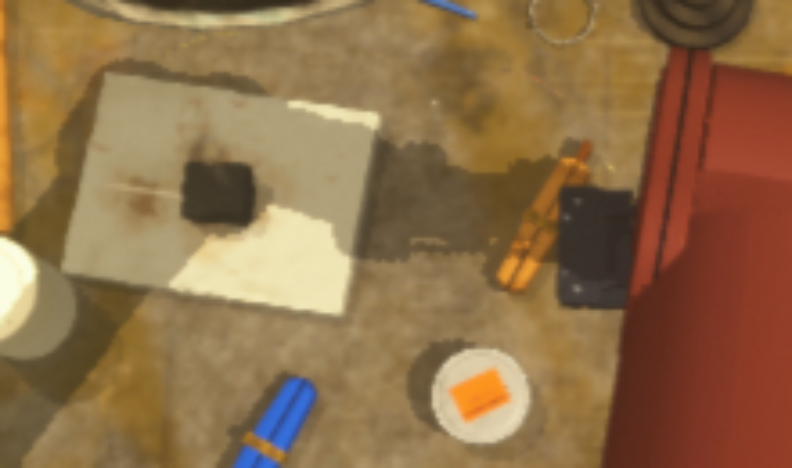

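```bash
python3 - <<'E'
from h import *
t=load("top17.npz"); s=load("scene17.npz")
g=lambda c,p,sc,off,z: ray(c,(p[0]/sc-.5+off[0],p[1]/sc-.5+off[1]),z)[:2]
B=np.array([g(t,p,3.6,(170,110),.022) for p in((105,73),(381,113),(343,316),(62,272))]); print("board",B.mean(0),np.linalg.norm(B-np.roll(B,1,0),axis=1))
for nm,c,nb in(("top",t,(230,163)),("scene",s,(269,157))):
    V=cv2.cvtColor(c["image"],cv2.COLOR_BGR2HSV)[...,2]
    m=np.zeros(V.shape,np.uint8); m[nb[1]-13:nb[1]+13,nb[0]-14:nb[0]+14]=1
    m&=(V<75).astype(np.uint8); ys,xs=np.nonzero(m); 
    for z in(.0395,.05): 
        W=np.array([ray(c,p,z)[:2] for p in zip(xs,ys)])*1000; print(nm,len(xs),(xs.min(),xs.max(),ys.min(),ys.max()),z,W.mean(0).round(1),cv2.minAreaRect(W.astype(np.float32)))
# clamp
print("clamp ends", g(s,(497,292),3,(190,90),.011),g(s,(371,328),3,(190,90),.011))
E
```

```text
board [0.59941801 0.28083605] [0.16763332 0.23025176 0.16826419 0.22916095]
top 277 (np.int64(221), np.int64(240), np.int64(155), np.int64(172)) 0.0395 [592.8 277.6] ((593.3667602539062, 278.0040588378906), (55.04104232788086, 46.661502838134766), 85.9851303100586)
top 277 (np.int64(221), np.int64(240), np.int64(155), np.int64(172)) 0.05 [590.1 274.6] ((590.6860961914062, 274.9993896484375), (54.49108123779297, 46.19526290893555), 85.98506927490234)
scene 231 (np.int64(260), np.int64(278), np.int64(149), np.int64(165)) 0.0395 [590.5 277. ] ((593.357666015625, 280.56976318359375), (100.24298095703125, 56.98105239868164), 41.22846603393555)
scene 231 (np.int64(260), np.int64(278), np.int64(149), np.int64(165)) 0.05 [577.7 264.4] ((580.4940795898438, 267.9280700683594), (98.80670928955078, 56.16460037231445), 41.228477478027344)
clamp ends [ 0.65048981 -0.0077568 ] [0.5281735  0.05486921]
```

```bash
python3 - <<'E'
from h import *
s=load("scene17.npz"); 
a=cv2.resize(s["image"][135:200,225:365],None,fx=5.6,fy=5.6,interpolation=cv2.INTER_CUBIC)
a=cv2.convertScaleAbs(a,alpha=1.6,beta=10); cv2.imwrite("pics/f.png",a)
E
```

```text
(no output)
```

View pics/f.png

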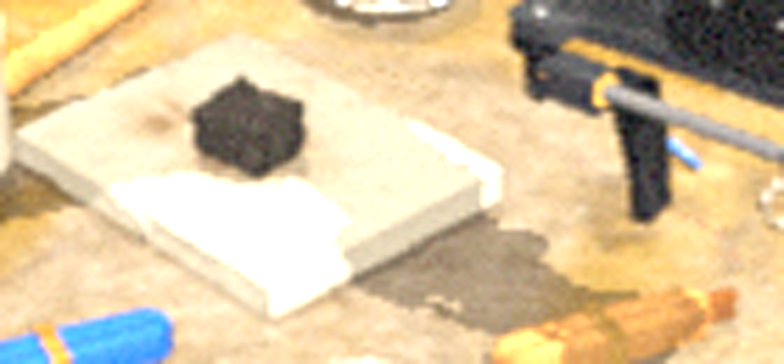

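```bash
python3 -c "
from cell import env
print(env.hand_in())"
```

```text
the job is handed in; nothing more can be done
None
```

I moved the brown ring clamp onto the bare bench between the boards and set the black charcoal block down flat, near the middle of the larger board. I left the blue and turquoise look-alikes alone. The job was handed in at about 16 s of the 61 s allowed; the hand-in gives no verdict.

- **Clamp:** it lies flat, with its centre at about (0.59, 0.02). I released it less than 1 mm above the bench. The final pictures show it well clear of both boards and the tin.
- **Charcoal block:** it was released after light contact (4.5 N) with the tool tilted 6°, to keep the wrist clear of the duct mouth, and it settled flat. Its outline in the last close-up is the same as at the start. By camera its centre is at about (0.592, 0.278), against a board middle of (0.599, 0.281). That is about 7–8 mm off, within the 25 mm allowed.
- **Robot:** the gripper finished empty and open at z ≈ 0.14 m, touching nothing.

Two checks were less certain:
- **Board middle:** the two cameras differed by about 5 mm on it.
- **Block position:** the scene view's outline of the dark block was rough, so I relied mainly on the top view.

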